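# Make up a kit tray and dock it for dispatch

## Robot

A 7-joint arm with a two-finger parallel gripper is mounted at the origin on the work surface. World frame = base frame: x ahead of the robot, y to its left, z up, the work surface at z = 0. Lengths are in m, angles in degrees, forces in N, time in s.
With the tool pointing down it reaches from about 0.425 to 0.95 m from the base axis. Payload 4.7 kg.
Tool frame: the origin (TCP) lies at the very end of the fingers, on their centre line; the grasp point (between the pads) lies 19 mm behind it; z points along the fingers, y is the direction in which the jaws open and shut (so a half turn about z gives the same grasp; the last joint's range is limited). The gripper opens to 87 mm and grips with 3 to 60 N. Pads are 19 mm wide; open, the fingers measure 117 mm over their backs; the gripper's body (75 mm by 190 mm) begins 51 mm behind the grasp point.
Start: joints at [69.735, 26.849, -2.785, 87.806, 1.381, 65.374, -4.715], TCP at [0.215, -0.64, 0.223] pointing down, gripper open.
Joint ranges: [-148.3, 148.3], [-19.14, 114.17], [-79.39, 73.82], [5.75, 140.21], [-59.74, 239.74], [12.07, 113.84], [-152.46, 152.46]. Speed limits (degrees/s): [147.25, 147.25, 180, 180, 180, 180, 180].

## Interface

Orientations are given as a 3x3 rotation matrix whose columns are the frame's x, y, z axes.
In Python, from bench import env, eyes gives the robot as it stands.
- The arm moves only by the tool play_rows, never from a script. Its argument "deltas" is a list that holds one entry, the list of rows, each a list of 7 numbers: the turn, a rotation vector about the tool's x, y, z in rad, then the shift along the tool's x, y, z in m, then the opening in per cent of the stroke, from 0 (shut) to 100 (fully open). In form: [[[wx, wy, wz, tx, ty, tz, gripper], ...]]. A call has 1 to 8 rows; each row is the pose to reach, as a shift and turn from the pose commanded when the call began, along the tool's axes at that moment; what a row does not reach only later rows make up. A row lasts 1/10 s, in which the tool goes at most 50 mm and 8.59 degrees, less where a joint would pass 70% of its speed; a pose out of reach is approached as far as the arm can. A call with a gripper value outside its range is refused whole. The fingers move at their own pace and stop on an object; the grip force is fixed at half the most. Time passes only in rows, so rows that repeat a pose let the fingers close. It gives the time, the measured TCP pose, the force and the opening at its end, in the units of the state.
- env.observe(): the state, without advancing time (a new reading comes with each control period).
- eyes.snapshot(name): name is "scene" or "top" or "wrist"; returns (picture, depth): 480x640x3 uint8, red, green, blue; 480x640 float32, m along the optical axis (not along the pixel's ray), 0 where there is no reading.
- eyes.camera_model(name): a dict with "intrinsics" (3x3 intrinsics, pixels), "extrinsics" (4x4, takes a point from world to camera coordinates); the wrist camera has in their place "hand_eye" (4x4, takes a point from camera to tool coordinates, whose origin is the TCP and whose axes are the flange's). Camera axes: x right, y up, looking along -z (the intrinsics and any distortion apply to the point x, -y, -z); pixel columns grow to the right and rows downward; lengths in m; the calibration is good to about 2 mm. A picture is of the moment at which its call begins: read the wrist's pose just before it. camera_model takes no time and is no camera call.
- env.job_done(): hands the job in, once; it reports no verdict.
Trained networks look in the newest picture that a camera, given by its name, has taken for a name from the list of things; names that differ only in an ending like _2 or _b are one class to them, and where a whole thing is asked for, a point or a joint stands for the part that bears it (a point fixed in the world has none). Each returns a list of dicts, best first, with "score" (0 to 1); they miss things now and then, are a little off and sometimes report something else, mostly with a low value. They report only what shows in the picture. A call takes as long as a camera call. They do not tell look-alikes from the thing itself.
- eyes.outline_of(target, camera): "region" (480x640 bool, what is visible of it) and "centre" ([column, row] in pixels, amid what is visible of it).
The state is a dict: "t": time; "joint_positions": joint angles; "qvel": joint speeds; "joint_torque": joint torques, N m; "ee_pos": TCP position; "tcp_rot": TCP orientation; "wrist_force": force on the tool from outside, world axes, zero at the start; "ft_torque": the same for the moment, N m; "width": opening from 0.0 (shut) to 1.0 (fully open).
Only numpy, scipy, OpenCV 4.12 (cv2) and the standard library are available. Lean on these libraries where they do the work, as an engineer would, in place of code of your own. Each camera call takes 0.05 s, during which the arm holds its last target.

## Task

Make up the order in the blue kit tray: lift the orange lid off the tray's grey tub, put every brass cap into the tub and set the lid back on so that it sits seated and level, and lay every white carton with a blue band on the free floor of the tray, side by side and not stacked. Once everything is aboard, slide the loaded tray, black handle end last and keeping it level, under the lips of the green bay until it is fully home against the back stop, and let go. Leave the steel cap, the brown carton and everything else on the bench where it is.

Things in the scene. Friction and masses are not known exactly. Their poses are not given: they have to be found in the camera images.
- tray: loose blue tray, 0.5 kg; origin under base centre. Base 200 (x) x 152 (y) x 4 mm; its long edges are runners 10 mm beyond the side walls. Walls 132 mm apart outside, 3 mm thick, 26 mm high. Grey tub fixed in the +x half; free floor x -97 to +6, y +-63 mm, at z 4 mm. Black upright fin handle, 12 mm thick in y, x -100 to -140, top at z 52 mm. The +x end enters the bay first
- tub_rim (a point): centre of the mouth of the tray's grey tub, at x = +52 mm, z = 46 mm in the tray's frame; tub 85 mm outside, 78 mm inside diameter, 38 mm deep inside
- tray_grip (a point): grip point on the tray's fin handle, at x = -122 mm, z = 38 mm in the tray's frame; pinch the 12 mm across the tray's y
- lid: loose orange lid, 80 g, on the tub at the start; origin at the centre of its underside. Plug 72 mm across, 5 mm deep (tapering to 67 mm) drops into the tub's mouth, 92 mm disc 5 mm thick rests on the rim, black knob 18 mm across on top, z 10 to 32 mm. Seated, its origin is 5 mm below the tub's rim
- cap0_center (a point): hexagonal brass cap, 20 mm across flats and 20 mm tall (45 g); the point is its centre, z along the hexagon's axis, x square to one pair of flats (so are the directions 60 and 120 deg from it); it may be absent
- cap1_center (a point): hexagonal brass cap, 20 mm across flats and 20 mm tall (45 g); the point is its centre, z along the hexagon's axis, x square to one pair of flats (so are the directions 60 and 120 deg from it); it may be absent
- cap2_center (a point): hexagonal brass cap, 20 mm across flats and 20 mm tall (45 g); the point is its centre, z along the hexagon's axis, x square to one pair of flats (so are the directions 60 and 120 deg from it); it may be absent
- cap3_center (a point): hexagonal brass cap, 20 mm across flats and 20 mm tall (45 g); the point is its centre, z along the hexagon's axis, x square to one pair of flats (so are the directions 60 and 120 deg from it); it may be absent
- carton0_center (a point): white carton with a blue band, 46 x 32 x 28 mm along its x, y, z (80 g); the point is its centre (14 mm above the bench at the start); it may be absent
- carton1_center (a point): white carton with a blue band, 46 x 32 x 28 mm along its x, y, z (80 g); the point is its centre (14 mm above the bench at the start); it may be absent
- carton2_center (a point): white carton with a blue band, 46 x 32 x 28 mm along its x, y, z (80 g); the point is its centre (14 mm above the bench at the start); it may be absent
- bay: fixed green bay; origin on the bench at the centre of its open mouth, x points into it. Two channels 202 mm long, 12 mm high, 158 mm apart inside; lips 140 mm apart, at z 8 to 12 mm, cover the tray's runners. Yellow guides flare out over the 27 mm before the mouth. Back stop at x 202, so a tray fully home has its origin at x 102 mm; 130 mm tall terminal behind. No step: tray slides on the bench
- steel_cap_center (a point): bystander: steel-grey cap of the same shape as the brass ones, centre 10 mm up; not part of the order
- brown_carton_center (a point): bystander: plain brown carton of the same size as the white ones; not part of the order
- tape_roll: bystander: brown roll of tape, 90 mm across, 40 mm high, loose
- marker: bystander: red and white marker pen, 130 mm long, lying
- mug: bystander: white mug, 76 mm across, 85 mm high
- jar: bystander: small jar with a red cap, 52 mm across, 62 mm high
There are look-alikes about, which are no part of the job. What is shaped like the part that bears carton0_center but red or turquoise is not meant.

How it is judged:
By the outcome, as a careful person would: the job done as asked, in the order asked, and still so for the second after the job is handed in, with the robot touching nothing.
Of cap0, cap1, cap2, cap3 only 2 to 4 are there at a start; the rules pass over those that are not, and their reading is None.
Of carton0, carton1, carton2 only 2 to 3 are there at a start; the rules pass over those that are not, and their reading is None.
At some moment in a run one of carton0, carton1, carton2 may be knocked a few centimetres aside while the robot is not near it.
Once in a run the grip may slacken for a moment while it holds something.
It also fails if it takes over 210 s, if anything falls off the work surface, if the arm or the gripper's body presses on something with over 40 N, if the wrist force passes 120 N, or if a joint passes its speed limit or range.

## Working session

There is one attempt and no reset: what is moved stays moved. The work goes in short steps, Python scripts to look and compute and a tool call to move; the robot and the scene stay as the last step left them, time stands still between calls to the robot, and variables do not carry over. Pictures are saved under pics/ and viewed, and the job is handed in when it is done.

Besides the shell and the picture viewer there is one more tool, called by a JSON object that holds its "method" and its "body", one argument or row to a line. play_rows: Moves the arm, as the interface text tells. Its arguments: {"type":"object","properties":{"deltas":{"type":"array"}},"required":["deltas"]}

```bash
ls -la; mkdir -p pics
cat > h.py <<'E'
import numpy as np, cv2
from bench import env, eyes
def snap(name,fn=None):
    s=env.observe()
    im,d=eyes.snapshot(name)
    if fn: cv2.imwrite('pics/'+fn,cv2.cvtColor(im,cv2.COLOR_RGB2BGR))
    return im,d,s
def cam2world(name,s=None):
    m=eyes.camera_model(name)
    if 'extrinsics' in m: return np.linalg.inv(np.array(m['extrinsics']))
    T=np.eye(4);T[:3,:3]=np.array(s['tcp_rot']);T[:3,3]=s['ee_pos']
    return T@np.array(m['hand_eye'])
def cloud(name,d,s=None):
    m=eyes.camera_model(name);K=np.array(m['intrinsics'])
    v,u=np.mgrid[0:480,0:640]
    x=(u-K[0,2])/K[0,0]*d; y=(v-K[1,2])/K[1,1]*d
    P=np.stack([x,-y,-d,np.ones_like(d)],-1)
    W=P@cam2world(name,s).T
    W=W[...,:3]; W[d==0]=np.nan
    return W
E
python3 - <<'E'
from h import *
for n in('scene','top','wrist'):
    m=eyes.camera_model(n);print(n,{k:np.round(v,4) for k,v in m.items()} if n!='x' else 0)
    im,d,s=snap(n,n+'0.png'); np.savez('/tmp/%s0.npz'%n,im=im,d=d)
print(env.observe())
E
```

```text
total 12
drwxr-xr-x  3 agent agent 4096 Dec  6 22:25 .
drwxr-xr-x 23 root  root  4096 Dec  6 22:25 ..
drwxr-xr-x  2 agent agent 4096 Dec  6 22:25 pics
scene {'intrinsics': array([[605.4401,   0.    , 320.863 ],
       [  0.    , 605.4401, 246.9459],
       [  0.    ,   0.    ,   1.    ]]), 'extrinsics': array([[-0.0326,  0.9994, -0.0119,  0.1203],
       [-0.7116, -0.0148,  0.7024,  0.3499],
       [ 0.7018,  0.0314,  0.7117, -1.7024],
       [ 0.    ,  0.    ,  0.    ,  1.    ]])}
top {'intrinsics': array([[531.9743,   0.    , 331.9356],
       [  0.    , 531.9743, 235.3572],
       [  0.    ,   0.    ,   1.    ]]), 'extrinsics': array([[ 0.0218, -0.9998,  0.003 , -0.0842],
       [ 0.9989,  0.0219,  0.0422, -0.545 ],
       [-0.0422,  0.0021,  0.9991, -1.3261],
       [ 0.    ,  0.    ,  0.    ,  1.    ]])}
wrist {'intrinsics': array([[345.2899,   0.    , 315.6973],
       [  0.    , 345.2899, 244.0556],
       [  0.    ,   0.    ,   1.    ]]), 'hand_eye': array([[-2.000e-04,  9.548e-01,  2.973e-01,  8.280e-02],
       [ 1.000e+00,  2.000e-04,  0.000e+00,  4.000e-04],
       [-0.00
[... 210 characters left out ...]
   65.37402836, -4.71449897]), 'qvel': array([-0.01781091, -0.01067737,  0.06931143, -0.1528899 , -0.03354588,
        0.02463797,  0.00069745]), 'joint_torque': array([ 8.35627725e-04, -5.08427596e+01, -8.07529455e-02, -2.36419344e+01,
       -6.14246819e-02,  3.56189813e-02,  1.00631003e-04]), 'ee_pos': array([ 0.21524002, -0.63929041,  0.22172165]), 'tcp_rot': array([[ 9.47709087e-01,  3.19135013e-01, -5.75121531e-04],
       [ 3.19135516e-01, -9.47708063e-01,  1.39646760e-03],
       [-9.93856051e-05, -1.50698674e-03, -9.99998860e-01]]), 'wrist_force': array([ 0.57737387, -0.3159069 ,  0.29158714]), 'ft_torque': array([-0.02736868,  0.02988319,  0.02498968]), 'width': 1.0023300137412023}
```

View pics/top0.png

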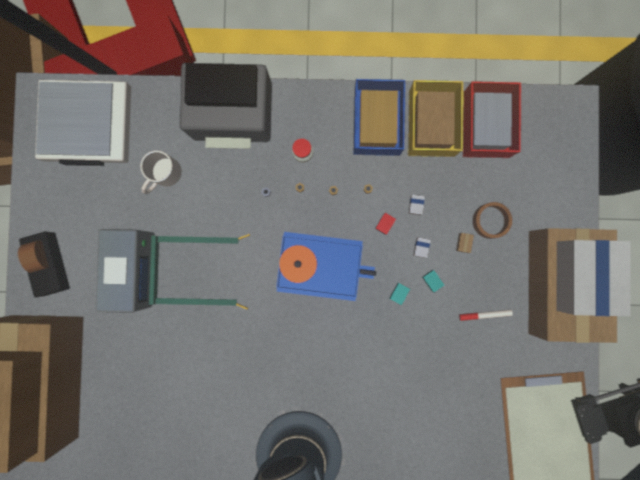

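View pics/scene0.png

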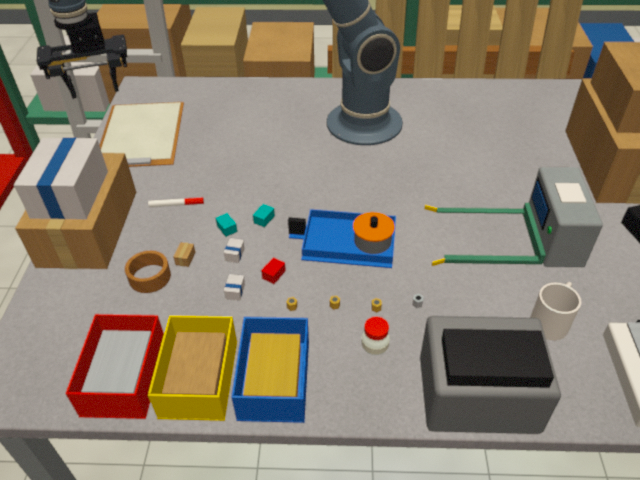

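The top view shows the tray at (320,265) with the lid at (298,264). There are three brass caps at (300,188), (334,190) and (368,188), and a steel one at (266,192). Two white cartons sit at (417,204) and (423,247), and the bay's mouth is at about (240,270).

Run:
```python
from h import *
im,d,s=snap('top')
W=cloud('top',d)
for n in ['tray','lid','cap0_center','carton0_center','bay','steel_cap_center','brown_carton_center','tape_roll','marker','mug','jar','tub_rim','tray_grip']:
    try: r=eyes.outline_of(n,'top')
    except Exception as e: print(n,e); continue
    for o in r:
        m=o['region']; p=W[m]
        print(n,round(o['score'],2),np.round(o['centre']),m.sum(),np.round(np.nanmedian(p,0),3),np.round(np.nanmax(p[:,2]),3), im[m].mean(0).round())
```

```text
tray 0.84 [330. 270.] 4080 [ 0.462 -0.067  0.004] 0.057 [ 84. 113. 171.]
tray 0.49 [300. 187.] 71 [0.664 0.013 0.018] 0.026 [124. 112.  93.]
lid 0.73 [293. 263.] 1104 [0.474 0.011 0.051] 0.077 [187. 117.  82.]
lid 0.4 [467. 245.] 285 [ 0.536 -0.401  0.027] 0.035 [128. 111.  89.]
cap0_center 0.65 [334. 191.] 43 [ 0.66  -0.072  0.02 ] 0.026 [121. 108.  87.]
carton0_center 0.83 [419. 246.] 272 [ 0.522 -0.294  0.028] 0.038 [135. 140. 152.]
carton0_center 0.65 [388. 224.] 275 [ 0.577 -0.203  0.027] 0.034 [166.  76.  77.]
carton0_center 0.58 [434. 283.] 265 [ 0.44  -0.324  0.027] 0.037 [ 76. 142. 137.]
carton0_center 0.51 [399. 292.] 288 [ 0.406 -0.241  0.027] 0.036 [ 82. 145. 142.]
bay 0.78 [132. 267.] 5988 [0.451 0.382 0.126] 0.143 [100. 112. 112.]
bay 0.3 [487. 315.] 396 [ 0.357 -0.462  0.014] 0.023 [162. 135. 130.]
steel_cap_center 0.32 [331. 270.] 3745 [ 0.462 -0.068  0.004] 0.057 [ 82. 112. 173.]
brown_carton_center 0.63 [466. 244.] 282 [ 0.537 -0.401  0.027] 0.035 [128. 112.  90.]
tape_roll 0.79 [502. 222.] 625 [ 0.591 -0.47   0.037] 0.046 [102.  83.  70.]
tape_roll 0.58 [301. 186.] 71 [0.664 0.013 0.018] 0.026 [124. 112.  93.]
tape_roll 0.57 [466. 244.] 295 [ 0.537 -0.401  0.027] 0.035 [128. 112.  90.]
marker 0.8 [483. 315.] 344 [ 0.357 -0.456  0.015] 0.023 [167. 135. 130.]
mug 0.86 [155. 169.] 1234 [0.699 0.365 0.039] 0.09 [139. 137. 131.]
mug 0.74 [480. 314.] 328 [ 0.356 -0.451  0.015] 0.023 [168. 135. 130.]
mug 0.44 [334. 268.] 3900 [ 0.463 -0.068  0.004] 0.057 [ 83. 112. 172.]
jar 0.73 [304. 150.] 385 [0.752 0.006 0.061] 0.069 [167.  87.  84.]
tub_rim 0.81 [330. 268.] 3909 [ 0.463 -0.068  0.004] 0.057 [ 83. 112. 172.]
tray_grip 0.85 [328. 269.] 3885 [ 0.463 -0.068  0.004] 0.057 [ 83. 112. 172.]
tray_grip 0.16 [303. 150.] 407 [0.751 0.006 0.06 ] 0.069 [165.  89.  85.]
```

```bash
cat >> h.py <<'E'
from scipy.spatial.transform import Rotation as Ro
def go(x=None,y=None,z=None,yaw=None,quiet=False):
    s=env.observe();R=np.array(s['tcp_rot']);p=np.array(s['ee_pos'])
    yw=np.degrees(np.arctan2(R[1,0],R[0,0]))
    t=np.array([p[0] if x is None else x,p[1] if y is None else y,p[2] if z is None else z])
    a=np.radians(yw if yaw is None else yaw);c,sn=np.cos(a),np.sin(a)
    Rt=np.array([[c,sn,0],[sn,-c,0],[0,0,-1]])
    w=Ro.from_matrix(R.T@Rt).as_rotvec(); d=R.T@(t-p)
    print('d:',np.round(w,4).tolist(),np.round(d,4).tolist(),'| at',np.round(p,4),'yaw',round(yw,2),'F',np.round(s['wrist_force'],1),'w',round(s['width'],3),'t',s['t'],'j',np.round(s['joint_positions']))
E
python3 - <<'E'
from h import *
go(z=0.42); go(0.52,-0.13,0.40,0)
E
```

```text
d: [0.0001, -0.0001, -0.0] [0.0, 0.0, -0.1974] | at [ 0.2155 -0.6397  0.2226] yaw 18.61 F [-0.5 -0.8  0. ] w 1.003 t 0.85 j [70. 27. -3. 88.  1. 65. -5.]
d: [0.0001, -0.0001, 0.3249] [0.4513, -0.3858, -0.1774] | at [ 0.2155 -0.6397  0.2226] yaw 18.61 F [-0.5 -0.8  0. ] w 1.003 t 0.85 j [70. 27. -3. 88.  1. 65. -5.]
```

{"method": "play_rows", "body": {
  "deltas": [
    [[0,0,0,0,0,-0.1,100],[0,0,0,0,0,-0.18,100],[0,0,0.1,0.1,-0.085,-0.18,100],[0,0,0.2,0.2,-0.17,-0.18,100],[0,0,0.3249,0.4513,-0.3858,-0.1774,100],[0,0,0.3249,0.4513,-0.3858,-0.1774,100],[0,0,0.3249,0.4513,-0.3858,-0.1774,100],[0,0,0.3249,0.4513,-0.3858,-0.1774,100]]
  ]
}}

```text
t: 1.65
ee_pos: [0.3654, -0.3883, 0.3767]
tcp_rot: [[1.0, -0.0, 0.001], [-0.0, -1.0, -0.001], [0.001, 0.001, -1.0]]
wrist_force: [0.9, -0.6, 0.2]
width: 1.0
```

Run:
```python
from h import *
go(0.52,-0.13,0.40,0)
```

```text
d: [0.0007, -0.0006, -0.0002] [0.1546, -0.2584, -0.0234] | at [ 0.3654 -0.3883  0.3767] yaw -0.01 F [ 0.9 -0.6  0.2] w 1.0 t 1.65 j [ 49.   8.  -8.  94.   1.  78. -49.]
```

{"method": "play_rows", "body": {
  "deltas": [
    [[0,0,0,0.155,-0.258,-0.023,100],[0,0,0,0.155,-0.258,-0.023,100],[0,0,0,0.155,-0.258,-0.023,100],[0,0,0,0.155,-0.258,-0.023,100],[0,0,0,0.155,-0.258,-0.023,100],[0,0,0,0.155,-0.258,-0.023,100],[0,0,0,0.155,-0.258,-0.023,100],[0,0,0,0.155,-0.258,-0.023,100]]
  ]
}}

```text
t: 2.45
ee_pos: [0.5201, -0.1309, 0.3992]
tcp_rot: [[1.0, 0.003, 0.0], [0.003, -1.0, -0.0], [0.0, 0.0, -1.0]]
wrist_force: [-0.5, 0.2, 0.7]
width: 0.998
```

Run:
```python
from h import *
go()
im,d,s=snap('wrist','w1.png'); np.savez('/tmp/w1.npz',im=im,d=d,p=s['ee_pos'],R=s['tcp_rot'])
```

```text
d: [0.0002, -0.0, -0.0] [0.0, 0.0, 0.0] | at [ 0.5201 -0.1309  0.3992] yaw 0.19 F [-0.5  0.2  0.7] w 0.998 t 2.45 j [ 28.   9. -21.  90.   3.  81. -83.]
```

View pics/w1.png

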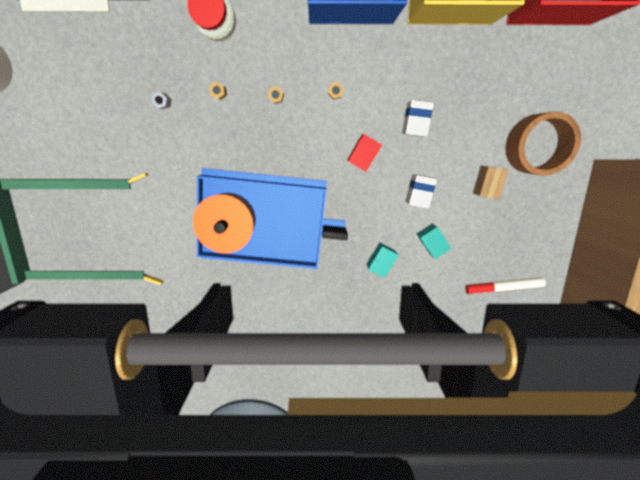

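The wrist view shows the tray at (265,218) with its handle at (335,230), and the lid at (222,222). The brass caps are at (217,90), (276,94) and (336,90), and the white cartons are at (420,118) and (423,191). Next I fit their poses.

```bash
cat >> h.py <<'E'
def rect(W,m,zlo,zhi):
    P=W[m]; P=P[np.isfinite(P[:,0])&(P[:,2]>zlo)&(P[:,2]<zhi)]
    r=cv2.minAreaRect((P[:,:2]*1000).astype(np.float32)); return np.round(r[0],1),np.round(r[1],1),round(r[2],1),len(P),np.round(np.median(P[:,2]),4)
def comps(m,amin=20):
    n,l,st,c=cv2.connectedComponentsWithStats(m.astype(np.uint8)); return [l==i for i in range(1,n) if st[i,4]>=amin]
E
cat > meas.py <<'E'
from h import *
import sys
f=np.load(sys.argv[1]);im=f['im'];d=f['d'];s=dict(ee_pos=f['p'],tcp_rot=f['R'])
W=cloud('wrist',d,s)
hsv=cv2.cvtColor(im,cv2.COLOR_RGB2HSV);H,S,V=[hsv[...,i].astype(int) for i in range(3)]
ok=np.zeros(H.shape,bool);ok[:285]=1
print('bench z',np.round(np.nanpercentile(W[ok][...,2],[5,20,50]),4))
blk=lambda a,b,sm:(H>=a)&(H<=b)&(S>sm)&ok
print('TRAY blue');
for m in comps(blk(105,125,130)&(V>60)&(np.nan_to_num(W[...,2])<.04),500): print(rect(W,m,-.02,.04),rect(W,m,.02,.035), rect(W,m,-.02,.015))
print('LID');
for m in comps(blk(5,20,200)&(V>120),300): print(rect(W,m,.03,.07), rect(W,m,.044,.058),np.round(np.nanmean(W[m],0),4))
print('white')
for m in comps((S<40)&(V>190)&ok|((H>100)&(H<125)&(S>60)&(V<170)&ok),60):
    if m.sum()<2500: print(np.round(np.argwhere(m).mean(0)[::-1]),rect(W,m,.015,.04),m.sum())
print('caps')
for m in comps((np.nan_to_num(W[...,2])>.012)&(np.nan_to_num(W[...,2])<.03)&ok,20):
    if m.sum()<900: print(np.round(np.argwhere(m).mean(0)[::-1]),rect(W,m,.012,.04),m.sum(),im[m].mean(0).round(),np.round(np.nanmedian(W[m],0),4))
print('bay')
for m in comps((H>65)&(H<90)&(S>70)&ok,100): print(np.round(np.argwhere(m).mean(0)[::-1]),rect(W,m,-.02,.03))
for m in comps((H>20)&(H<28)&(S>150)&ok,20): print('yel',np.round(np.argwhere(m).mean(0)[::-1]),rect(W,m,-.02,.03))
print('black handle')
for m in comps((V<60)&ok&(np.nan_to_num(W[...,2])>.02)&(np.nan_to_num(W[...,2])<.09),20): print(np.round(np.argwhere(m).mean(0)[::-1]),rect(W,m,.02,.09),rect(W,m,.044,.09))
E
python3 meas.py /tmp/w1.npz
```

```text
bench z [-0.0008  0.0001  0.0011]
TRAY blue
(array([ 755.3, -179.6]), array([114.3,   1.8]), 90.0, 628, np.float64(0.0248)) (array([ 755.4, -179.6]), array([  1.5, 114. ]), 0.1, 295, np.float64(0.0278)) (array([ 755.3, -179.5]), array([  1.8, 114.1]), 0.1, 107, np.float64(0.0118))
(array([472.7, -60.3]), array([234.7, 141.2]), 84.3, 7958, np.float64(0.005)) (array([469.7, -42.8]), array([200.4, 131.7]), 84.3, 785, np.float64(0.0261)) (array([473.3, -60.6]), array([234.2, 140. ]), 84.3, 6941, np.float64(0.0048))
LID
white
[64.  5.] (array([0., 0.]), array([0., 0.]), 0.0, 0, np.float64(nan)) 1056
[220.  25.] (array([748.1,   0. ]), array([28.2, 51.9]), 37.8, 327, np.float64(0.0343)) 379
[354.  13.] (array([ 755.3, -179.5]), array([  1.8, 116.7]), 0.0, 535, np.float64(0.028)) 1818
[345.  46.] (array([0., 0.]), array([0., 0.]), 0.0, 0, np.float64(nan)) 91
[361.  68.] (array([0., 0.]), array([0., 0.]), 0.0, 0, np.float64(nan)) 179
[342. 118.] (array([0., 0.]), array([0., 0.]), 0.0, 0, np.float64(nan)) 2413
[396.  73.] (array([0., 0.]), array([0., 0.]), 0.0, 0, np.float64(nan)) 169
[52. 74
[... 6323 characters left out ...]
64(0.0284))
[382. 260.] (array([ 403.2, -246.9]), array([43.8, 45.6]), 61.5, 604, np.float64(0.0282))
yel [460.  11.] (array([ 768.4, -317.9]), array([ 28.8, 117.2]), 0.9, 468, np.float64(0.0209))
yel [153. 279.] (array([366.8, 150.5]), array([27.7,  3.1]), 67.8, 41, np.float64(0.0097))
black handle
[ 10. 242.] (array([438.4, 366.6]), array([  4.7, 141.1]), 89.8, 235, np.float64(0.0233)) (array([0., 0.]), array([0., 0.]), 0.0, 0, np.float64(nan))
[223. 223.] (array([480.3,   5.2]), array([11.1,  2.8]), 44.6, 27, np.float64(0.0664)) (array([480.3,   5.2]), array([11.1,  2.8]), 44.6, 27, np.float64(0.0664))
[335. 230.] (array([ 463.1, -161.2]), array([34.5,  2.2]), 82.3, 123, np.float64(0.0392)) (array([ 463.1, -161.2]), array([34.5,  2.2]), 82.3, 41, np.float64(0.0495))
  return _methods._mean(a, axis=axis, dtype=dtype,
  ret = ret.dtype.type(ret / rcount)
```

Run:
```python
from h import *
f=np.load('/tmp/w1.npz');im=f['im'];d=f['d'];s=dict(ee_pos=f['p'],tcp_rot=f['R'])
W=cloud('wrist',d,s)
z=np.nan_to_num(W[...,2]);bx=(abs(W[...,0]-.475)<.06)&(abs(W[...,1]-.009)<.06)
m=bx&(z>.046)&(z<.056)
P=W[m][:,:2]*1000
print(cv2.minEnclosingCircle(P.astype(np.float32)),P.mean(0),np.median(W[m][:,2]))
k=bx&(z>.068);P=W[k][:,:2]*1000;print(cv2.minEnclosingCircle(P.astype(np.float32)),P.mean(0),len(P),np.median(W[k][:,2]))
m=(z>.004)&(z<.016)&(W[...,1]>.09)&(abs(W[...,0]-.452)<.14)
m[285:]=0
for lo,hi in((.13,.16),(.16,.19),(.19,.23),(.23,.27),(.27,.31),(.31,.36)):
    q=m&(W[...,1]>lo)&(W[...,1]<hi);x=W[q][:,0]; a=x[x<.45];b=x[x>.45]
    print(lo,np.round(np.percentile(a,[2,98]),4),np.round(np.percentile(b,[2,98]),4))
g=m&(abs(W[...,0]-.452)<.07);y=W[g][:,1];print('backstop',np.percentile(y,[1,5,50]))
for sgn in(-1,1):
    hsv=cv2.cvtColor(im,cv2.COLOR_RGB2HSV);q=m&((W[...,0]-.452)*sgn>.03)&(hsv[...,0]>60)&(hsv[...,1]>70);print('green min y',np.percentile(W[q][:,1],[0,2]))
go(.475,.009,.12,0)
```

```text
((474.5080261230469, 10.693389892578125), 46.08259201049805) [476.18901035  10.02073917] 0.05169417407778587
((474.6189880371094, 10.390475273132324), 9.138198852539062) [475.4106173    9.77543875] 126 0.07373787580624025
0.13 [0.3587 0.3704] [0.5344 0.5461]
0.16 [0.3677 0.3823] [0.5225 0.5368]
0.19 [0.3676 0.3822] [0.5224 0.5367]
0.23 [0.3675 0.3822] [0.5222 0.5367]
0.27 [0.3675 0.3822] [0.5222 0.5369]
0.31 [0.3674 0.382 ] [0.522  0.5369]
backstop [0.17607284 0.25693605 0.36661533]
green min y [0.16483869 0.16945346]
green min y [0.16438688 0.17003866]
d: [0.0008, 0.0004, -0.0002] [-0.0444, -0.1421, 0.279] | at [ 0.5195 -0.1328  0.3991] yaw -0.01 F [-0.4 -0.5 -0.1] w 0.997 t 2.5 j [ 28.   9. -21.  90.   3.  81. -83.]
```

{"method": "play_rows", "body": {
  "deltas": [
    [[0,0,0,-0.0448,-0.1433,0.279,100],[0,0,0,-0.0448,-0.1433,0.279,100],[0,0,0,-0.0448,-0.1433,0.279,100],[0,0,0,-0.0448,-0.1433,0.279,100],[0,0,0,-0.0448,-0.1433,0.279,100],[0,0,0,-0.0448,-0.1433,0.279,100],[0,0,0,-0.0448,-0.1433,0.279,100],[0,0,0,-0.0448,-0.1433,0.279,100]]
  ]
}}

```text
t: 3.3
ee_pos: [0.4724, 0.01, 0.1179]
tcp_rot: [[1.0, -0.001, -0.006], [-0.001, -1.0, -0.001], [-0.006, 0.001, -1.0]]
wrist_force: [-0.3, 0.4, 0.5]
width: 1.0
```

Run:
```python
from h import *
go(.4747,.0105,.056,0)
```

```text
d: [0.0006, 0.0059, -0.0006] [0.0027, -0.0005, 0.0619] | at [0.4724 0.01   0.1179] yaw -0.03 F [-0.3  0.4  0.5] w 1.0 t 3.3 j [  15.   18.  -26.  119.   11.   45. -107.]
```

{"method": "play_rows", "body": {
  "deltas": [
    [[0,0,0,0.001,0,0.03,100],[0,0,0,0.001,0,0.061,100],[0,0,0,0.001,0,0.061,100],[0,0,0,0.001,0,0.061,100]]
  ]
}}

```text
t: 3.7
ee_pos: [0.477, 0.0096, 0.0603]
tcp_rot: [[1.0, -0.003, 0.001], [-0.003, -1.0, -0.001], [0.001, 0.001, -1.0]]
wrist_force: [0.7, 0.6, 0.4]
width: 0.998
```

Run:
```python
from h import *
go(.4747,.0105,.056,0)
```

```text
d: [0.0006, -0.0014, -0.0026] [-0.0023, -0.0009, 0.0043] | at [0.477  0.0096 0.0603] yaw -0.15 F [0.7 0.6 0.4] w 0.998 t 3.7 j [  13.   23.  -23.  122.   15.   38. -111.]
```

{"method": "play_rows", "body": {
  "deltas": [
    [[0,0,0,-0.002,-0.001,0.002,100],[0,0,0,-0.002,-0.001,0.002,100],[0,0,0,-0.002,-0.001,0.002,50],[0,0,0,-0.002,-0.001,0.002,10],[0,0,0,-0.002,-0.001,0.002,0],[0,0,0,-0.002,-0.001,0.002,0],[0,0,0,-0.002,-0.001,0.002,0],[0,0,0,-0.002,-0.001,0.002,0]]
  ]
}}

```text
t: 4.5
ee_pos: [0.4739, 0.012, 0.0571]
tcp_rot: [[1.0, 0.0, -0.0], [0.0, -1.0, -0.0], [-0.0, 0.0, -1.0]]
wrist_force: [0.3, 0.2, -0.6]
width: 0.542
```

Run:
```python
from h import *
go(.4747,.0105,.056,0)
```

```text
d: [0.0, 0.0001, 0.0] [0.0008, 0.0015, 0.0011] | at [0.4739 0.012  0.0571] yaw 0.0 F [ 0.3  0.2 -0.6] w 0.542 t 4.5 j [  13.   23.  -23.  122.   15.   37. -111.]
```

{"method": "play_rows", "body": {
  "deltas": [
    [[0,0,0,0,0,0.001,0],[0,0,0,0,0,0.001,0],[0,0,0,0,0,0.001,0],[0,0,0,0,0,0.001,0],[0,0,0,0,0,0.001,0],[0,0,0,0,0,0.001,0],[0,0,0,0,0,0.001,0],[0,0,0,0,0,0.001,0]]
  ]
}}

```text
t: 5.3
ee_pos: [0.4739, 0.012, 0.0561]
tcp_rot: [[1.0, -0.0, -0.0], [-0.0, -1.0, -0.0], [-0.0, 0.0, -1.0]]
wrist_force: [-1.0, -1.1, -0.9]
width: 0.191
```

{"method": "play_rows", "body": {
  "deltas": [
    [[0,0,0,0,0,0,0],[0,0,0,0,0,-0.01,0],[0,0,0,0,0,-0.03,0],[0,0,0,0,0,-0.06,0],[0,0,0,0,0,-0.08,0],[0,0,0,0,0,-0.08,0]]
  ]
}}

```text
t: 5.9
ee_pos: [0.4762, 0.0123, 0.1393]
tcp_rot: [[1.0, -0.0, 0.007], [-0.0, -1.0, -0.0], [0.007, 0.0, -1.0]]
wrist_force: [-0.4, 0.6, -0.4]
width: 0.194
```

Run:
```python
from h import *
go(.61,.20,.12,0)
im,d,s=snap('wrist','w2.png')
```

```text
d: [0.0001, -0.007, -0.0002] [0.1336, -0.1877, 0.0202] | at [0.4762 0.0123 0.1393] yaw -0.01 F [-0.4  0.6 -0.4] w 0.194 t 5.9 j [  16.   16.  -26.  118.   10.   47. -106.]
```

View pics/w2.png

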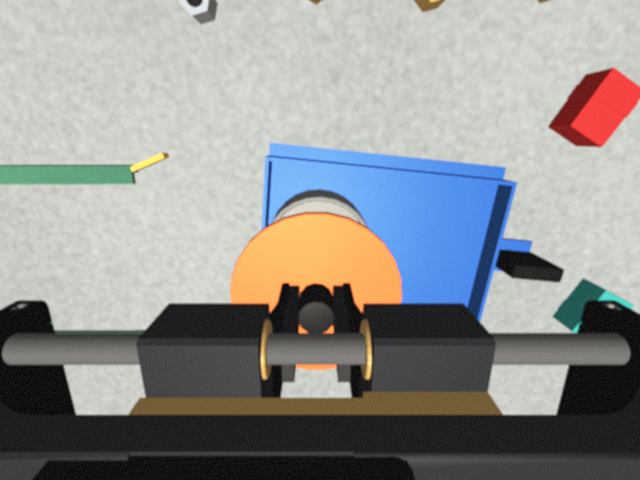

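The lid hangs from the fingers at (316,300). I'll set it on the bench at about (0.61,0.20).

{"method": "play_rows", "body": {
  "deltas": [
    [[0,0,0,0.134,-0.188,0,0],[0,0,0,0.134,-0.188,0,0],[0,0,0,0.134,-0.188,0,0],[0,0,0,0.134,-0.188,0,0],[0,0,0,0.134,-0.188,0,0],[0,0,0,0.134,-0.188,0.03,0],[0,0,0,0.134,-0.188,0.08,0],[0,0,0,0.134,-0.188,0.09,0]]
  ]
}}

```text
t: 6.75
ee_pos: [0.6029, 0.1978, 0.0392]
tcp_rot: [[1.0, 0.001, -0.013], [0.001, -1.0, -0.005], [-0.013, 0.005, -1.0]]
wrist_force: [-1.2, -1.0, -1.5]
width: 0.193
```

{"method": "play_rows", "body": {
  "deltas": [
    [[0,0,0,0,0,0,0],[0,0,0,0,0,0,0]]
  ]
}}

```text
t: 6.95
ee_pos: [0.6087, 0.2003, 0.0473]
tcp_rot: [[1.0, -0.0, 0.002], [-0.0, -1.0, 0.001], [0.002, -0.001, -1.0]]
wrist_force: [0.3, -1.2, -1.0]
width: 0.198
```

Run:
```python
from h import *
go(.61,.20,.016,0)
```

```text
d: [-0.0008, -0.0016, -0.0002] [0.0012, 0.0003, 0.0313] | at [0.6087 0.2003 0.0473] yaw -0.01 F [ 0.3 -1.2 -1. ] w 0.198 t 6.95 j [  -5.   37.  -24.  100.   19.   47. -128.]
```

{"method": "play_rows", "body": {
  "deltas": [
    [[0,0,0,0,0,0.02,0],[0,0,0,0,0,0.03,0],[0,0,0,0,0,0.031,0],[0,0,0,0,0,0.031,0],[0,0,0,0,0,0.031,0],[0,0,0,0,0,0.031,30],[0,0,0,0,0,0.031,50],[0,0,0,0,0,0.031,50]]
  ]
}}

```text
t: 7.75
ee_pos: [0.6082, 0.2001, 0.0156]
tcp_rot: [[1.0, -0.0, 0.001], [-0.0, -1.0, 0.0], [0.001, -0.0, -1.0]]
wrist_force: [-0.4, 0.3, -0.1]
width: 0.383
```

{"method": "play_rows", "body": {
  "deltas": [
    [[0,0,0,0,0,0,50],[0,0,0,0,0,0,50],[0,0,0,0,0,-0.02,50],[0,0,0,0,0,-0.06,50],[0,0,0,0,0,-0.1,50],[0,0,0,0,0,-0.12,50],[0,0,0,0,0,-0.12,50]]
  ]
}}

```text
t: 8.45
ee_pos: [0.6101, 0.2011, 0.139]
tcp_rot: [[1.0, -0.0, 0.007], [-0.0, -1.0, 0.002], [0.007, -0.002, -1.0]]
wrist_force: [-0.4, 0.4, 0.2]
width: 0.5
```

Run:
```python
from h import *
go(.58,-.09,.22,0)
im,d,s=snap('wrist','w3.png')
```

```text
d: [-0.0024, -0.007, -0.0002] [-0.0295, 0.2909, -0.0819] | at [0.6101 0.2011 0.139 ] yaw -0.01 F [-0.4  0.4  0.2] w 0.5 t 8.45 j [  -3.   31.  -26.   97.   16.   56. -125.]
```

View pics/w3.png

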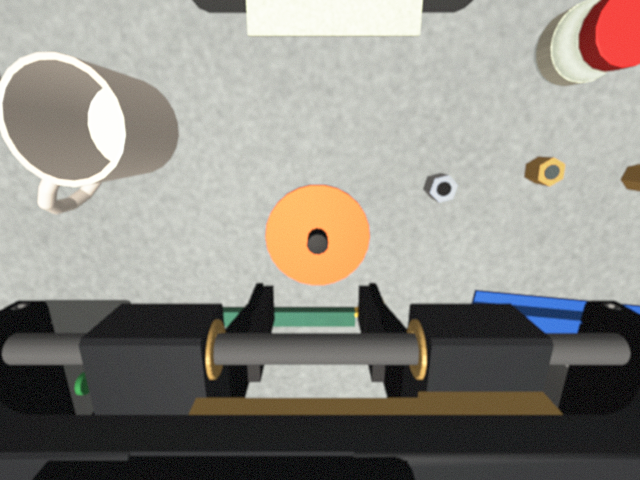

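The lid is flat on the bench at (318,235). Next I look closely at the caps.

{"method": "play_rows", "body": {
  "deltas": [
    [[0,0,0,0,0.28,-0.08,50],[0,0,0,0,0.28,-0.08,50],[0,0,0,0,0.28,-0.08,50],[0,0,0,0,0.28,-0.08,50],[0,0,0,0,0.28,-0.08,50],[0,0,0,0,0.28,-0.08,50],[0,0,0,0,0.28,-0.08,50],[0,0,0,0,0.28,-0.08,50]]
  ]
}}

```text
t: 9.3
ee_pos: [0.607, -0.0814, 0.2134]
tcp_rot: [[1.0, -0.003, -0.003], [-0.003, -1.0, 0.0], [-0.003, -0.0, -1.0]]
wrist_force: [0.2, 0.7, -0.6]
width: 0.498
```

{"method": "play_rows", "body": {
  "deltas": [
    [[0,0,0,0,0,0,50],[0,0,0,0,0,0,50],[0,0,0,0,0,0,50]]
  ]
}}

```text
t: 9.6
ee_pos: [0.6077, -0.0784, 0.2146]
tcp_rot: [[1.0, 0.003, -0.001], [0.003, -1.0, 0.0], [-0.001, -0.0, -1.0]]
wrist_force: [1.0, 0.8, -0.3]
width: 0.497
```

```bash
cat > caps.py <<'E'
from h import *
def caps(im,d,s,zlo=.015,zhi=.026,dump=True):
    W=cloud('wrist',d,s); z=np.nan_to_num(W[...,2]); hsv=cv2.cvtColor(im,cv2.COLOR_RGB2HSV)
    m=(z>zlo)&(z<zhi); m[285:]=0
    out=[]
    for c in comps(m,60):
        P=W[c]; P=P[P[:,2]>zhi-.011]
        if len(P)<30: continue
        h=cv2.convexHull((P[:,:2]*1000).astype(np.float32))[:,0]
        a=np.radians(np.arange(0,60,1)); best=None
        ext=[]
        for t in a:
            ws=0;cc=[]
            for k in range(3):
                n=np.array([np.cos(t+k*np.pi/3),np.sin(t+k*np.pi/3)]);q=h@n;ws+=np.ptp(q);cc.append((n,(q.max()+q.min())/2))
            A=np.array([x[0] for x in cc]);b=np.array([x[1] for x in cc])
            ext.append((ws/3,np.degrees(t),np.linalg.lstsq(A,b,rcond=None)[0]))
        e=min(ext,key=lambda r:r[0])
        if e[0]>30: continue
        px=np.argwhere(c).mean(0)[::-1].round()
        print('cap',px,'flat dir',round(e[1],1),'af',round(e[0],1),'c',np.round(e[2],1),'ztop',np.round(np.median(P[:,2]),4),'n',len(P),im[c].mean(0).round())
E
python3 - <<'E'
from caps import *
go()
im,d,s=snap('wrist','w4.png')
caps(im,d,s)
E
```

```text
d: [-0.0005, 0.001, -0.0] [0.0, 0.0, 0.0] | at [ 0.6077 -0.0784  0.2146] yaw 0.14 F [ 1.   0.8 -0.3] w 0.497 t 9.6 j [ 22.  24. -25.  96.  11.  63. -96.]
cap [226. 161.] flat dir 33.0 af 20.3 c [666.6  12.8] ztop 0.0208 n 381 [201. 178. 126.]
cap [395. 161.] flat dir 15.0 af 20.1 c [ 667.1 -158.9] ztop 0.0207 n 373 [199. 176. 122.]
cap [309. 167.] flat dir 14.0 af 19.9 c [661.2 -71.9] ztop 0.0209 n 351 [203. 181. 129.]
cap [144. 174.] flat dir 16.0 af 20.6 c [653.2  97.4] ztop 0.0208 n 387 [168. 171. 175.]
cap [ 58. 214.] flat dir 38.0 af 14.7 c [610.1 196.3] ztop 0.0205 n 135 [46. 29. 22.]
cap [420. 236.] flat dir 57.0 af 28.2 c [ 587.8 -191. ] ztop 0.0206 n 172 [117.  34.  33.]
cap [637. 241.] flat dir 47.0 af 25.8 c [ 582.5 -429.7] ztop 0.0177 n 144 [95. 64. 42.]
cap [507. 277.] flat dir 17.0 af 25.7 c [ 540.7 -296.5] ztop 0.0205 n 155 [122. 119. 117.]
```

View pics/w4.png

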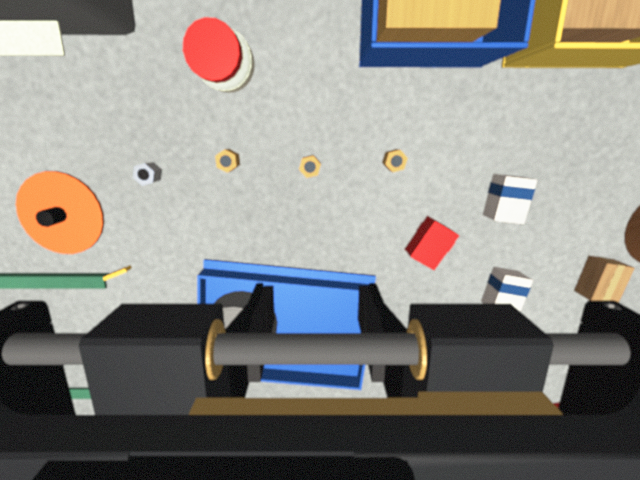

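Run:
```python
from h import *
go(.6666,.0128,.06,3)
```

```text
d: [-0.0003, 0.0006, -0.0503] [0.0591, -0.0913, 0.1548] | at [ 0.6078 -0.0787  0.2148] yaw 0.12 F [ 0.2 -0.4  0.2] w 0.503 t 9.65 j [ 22.  24. -25.  96.  11.  63. -96.]
```

{"method": "play_rows", "body": {
  "deltas": [
    [[0,0,-0.05,0.059,-0.0913,0.155,50],[0,0,-0.05,0.059,-0.0913,0.155,50],[0,0,-0.05,0.059,-0.0913,0.155,50],[0,0,-0.05,0.059,-0.0913,0.155,50],[0,0,-0.05,0.059,-0.0913,0.155,50],[0,0,-0.05,0.059,-0.0913,0.155,50],[0,0,-0.05,0.059,-0.0913,0.155,50],[0,0,-0.05,0.059,-0.0913,0.155,50]]
  ]
}}

```text
t: 10.45
ee_pos: [0.6679, 0.0098, 0.0622]
tcp_rot: [[0.999, 0.048, 0.003], [0.048, -0.999, -0.001], [0.003, 0.001, -1.0]]
wrist_force: [-0.4, -0.5, 1.4]
width: 0.502
```

Run:
```python
from h import *
go(.6666,.0128,.004,3)
```

```text
d: [0.0011, -0.0032, -0.0043] [-0.0013, -0.0031, 0.0582] | at [0.6679 0.0098 0.0622] yaw 2.75 F [-0.4 -0.5  1.4] w 0.502 t 10.45 j [  11.   37.  -23.   96.   18.   50. -106.]
```

{"method": "play_rows", "body": {
  "deltas": [
    [[0,0,0,0,-0.001,0.03,50],[0,0,0,0,-0.001,0.05,50],[0,0,0,0,-0.001,0.056,50],[0,0,0,0,-0.001,0.056,50],[0,0,0,0,-0.001,0.056,50]]
  ]
}}

```text
t: 10.95
ee_pos: [0.668, 0.012, 0.0058]
tcp_rot: [[0.999, 0.049, 0.003], [0.049, -0.999, 0.0], [0.003, 0.0, -1.0]]
wrist_force: [0.9, 0.2, -0.1]
width: 0.499
```

Run:
```python
from h import *
go(.6666,.0128,.004,3)
```

```text
d: [0.0001, -0.0027, -0.0031] [-0.0013, -0.0009, 0.0018] | at [0.668  0.012  0.0058] yaw 2.82 F [ 0.9  0.2 -0.1] w 0.499 t 10.95 j [  10.   41.  -21.   97.   20.   45. -108.]
```

{"method": "play_rows", "body": {
  "deltas": [
    [[0,0,0,-0.0005,-0.001,0.001,50],[0,0,0,-0.0005,-0.001,0.001,30],[0,0,0,-0.0005,-0.001,0.001,10],[0,0,0,-0.0005,-0.001,0.001,0],[0,0,0,-0.0005,-0.001,0.001,0],[0,0,0,-0.0005,-0.001,0.001,0],[0,0,0,-0.0005,-0.001,0.001,0],[0,0,0,-0.0005,-0.001,0.001,0]]
  ]
}}

```text
t: 11.75
ee_pos: [0.6664, 0.0132, 0.0033]
tcp_rot: [[0.999, 0.05, 0.0], [0.05, -0.999, -0.0], [0.0, 0.0, -1.0]]
wrist_force: [-0.7, 0.2, 0.9]
width: 0.226
```

{"method": "play_rows", "body": {
  "deltas": [
    [[0,0,0,0,0,-0.01,0],[0,0,0,0,0,-0.05,0],[0,0,0,0,0,-0.09,0],[0,0,0,0,0,-0.1,0],[0,0,0,0,0,-0.1,0]]
  ]
}}

```text
t: 12.25
ee_pos: [0.6678, 0.0135, 0.1059]
tcp_rot: [[0.999, 0.05, 0.005], [0.05, -0.999, 0.0], [0.005, 0.0, -1.0]]
wrist_force: [-0.3, -0.6, -0.8]
width: 0.224
```

Run:
```python
from h import *
go(.4747-.012,.0085,.10,0)
```

```text
d: [0.0, -0.0049, 0.0498] [-0.2051, -0.0053, 0.0049] | at [0.6678 0.0135 0.1059] yaw 2.86 F [-0.3 -0.6 -0.8] w 0.224 t 12.25 j [  12.   34.  -24.   94.   16.   54. -105.]
```

{"method": "play_rows", "body": {
  "deltas": [
    [[0,0,0.05,-0.205,-0.0053,0,0],[0,0,0.05,-0.205,-0.0053,0,0],[0,0,0.05,-0.205,-0.0053,0,0],[0,0,0.05,-0.205,-0.0053,0,0],[0,0,0.05,-0.205,-0.0053,0,0],[0,0,0.05,-0.205,-0.0053,0,0],[0,0,0.05,-0.205,-0.0053,0,0],[0,0,0.05,-0.205,-0.0053,0,0]]
  ]
}}

```text
t: 13.05
ee_pos: [0.4629, 0.0085, 0.103]
tcp_rot: [[1.0, -0.0, 0.001], [-0.0, -1.0, 0.001], [0.001, -0.001, -1.0]]
wrist_force: [-0.4, 0.3, 0.3]
width: 0.228
```

Run:
```python
from h import *
go(.4747-.012,.0085,.0135,0)
im,d,s=snap('wrist','w5.png')
W=cloud('wrist',d,s);z=np.nan_to_num(W[...,2])
m=(z>.040)&(z<.050)&(abs(W[...,0]-.475)<.06)&(abs(W[...,1]-.01)<.06); m[285:]=0
P=W[m][:,:2]*1000
A=np.c_[2*P,np.ones(len(P))];
for i in range(5):
    c=np.linalg.lstsq(A,(P**2).sum(1),rcond=None)[0];print(len(P),c[:2],np.sqrt(c[2]+c[:2]@c[:2]));
    r=np.hypot(*(P-c[:2]).T);k=abs(r-40.7)<3;P=P[k];A=A[k]
go(.4747-.012,.0085,.0135,0)
```

```text
d: [-0.0008, -0.0009, -0.0004] [-0.0003, 0.0001, 0.0895] | at [0.4629 0.0085 0.103 ] yaw -0.02 F [-0.4  0.3  0.3] w 0.228 t 13.05 j [  16.   18.  -27.  122.   12.   43. -108.]
1767 [475.62959144  10.50621545] 40.1136710249538
1767 [475.62959144  10.50621545] 40.1136710249538
1767 [475.62959144  10.50621545] 40.1136710249538
1767 [475.62959144  10.50621545] 40.1136710249538
1767 [475.62959144  10.50621545] 40.1136710249538
d: [-0.0007, -0.0006, -0.0004] [-0.0001, 0.0001, 0.0895] | at [0.4627 0.0085 0.103 ] yaw -0.02 F [-0.4 -0.3 -1. ] w 0.225 t 13.1 j [  16.   18.  -27.  122.   12.   43. -108.]
```

View pics/w5.png

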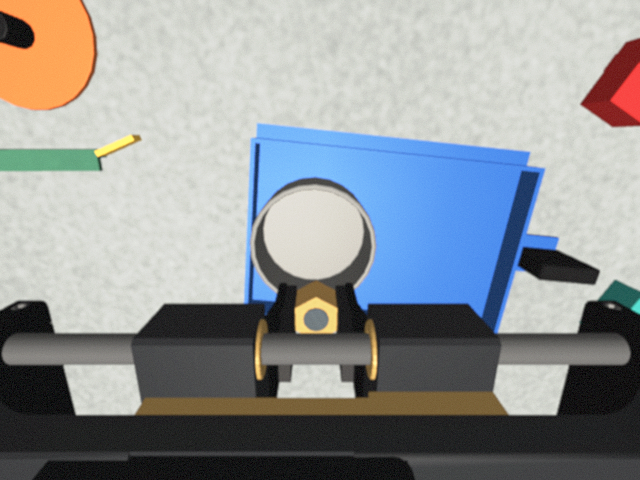

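The tub is empty, with its mouth centred at (475.5, 10.5) mm, and the cap is between the fingers. Lowering it.

{"method": "play_rows", "body": {
  "deltas": [
    [[0,0,0,0.0005,0,0.03,0],[0,0,0,0.0005,0,0.055,0],[0,0,0,0.0005,0,0.075,0],[0,0,0,0.0005,0,0.085,0],[0,0,0,0.0005,0,0.088,0],[0,0,0,0.0005,0,0.088,0],[0,0,0,0.0005,0,0.088,0]]
  ]
}}

```text
t: 13.8
ee_pos: [0.4627, 0.0085, 0.0159]
tcp_rot: [[1.0, -0.0, 0.002], [-0.0, -1.0, 0.0], [0.002, -0.0, -1.0]]
wrist_force: [0.4, 0.0, -0.5]
width: 0.226
```

Run:
```python
from h import *
go(.4635,.0085,.0130,0)
```

```text
d: [-0.0001, -0.0018, -0.0001] [0.0008, -0.0, 0.0029] | at [0.4627 0.0085 0.0159] yaw -0.01 F [ 0.4  0.  -0.5] w 0.226 t 13.8 j [  12.   27.  -22.  125.   19.   31. -115.]
```

{"method": "play_rows", "body": {
  "deltas": [
    [[0,0,0,0.0005,0,0.0025,0],[0,0,0,0.0005,0,0.0025,0],[0,0,0,0.0005,0,0.0025,29],[0,0,0,0.0005,0,0.0025,29],[0,0,0,0.0005,0,0.0025,29],[0,0,0,0.0005,0,-0.01,29],[0,0,0,0.0005,0,-0.05,29],[0,0,0,0.0005,0,-0.08,29]]
  ]
}}

```text
t: 14.6
ee_pos: [0.4625, 0.0087, 0.0972]
tcp_rot: [[1.0, 0.001, 0.001], [0.001, -1.0, 0.0], [0.001, -0.0, -1.0]]
wrist_force: [0.5, -0.3, 0.5]
width: 0.291
```

Run:
```python
from h import *
go(.6612,-.0719,.07,-15)
```

```text
d: [-0.0005, -0.0006, 0.2623] [0.1986, 0.0807, 0.0273] | at [0.4625 0.0087 0.0972] yaw 0.03 F [ 0.5 -0.3  0.5] w 0.291 t 14.6 j [  17.   19.  -27.  122.   13.   42. -109.]
```

{"method": "play_rows", "body": {
  "deltas": [
    [[0,0,0.1,0.05,0.02,0,50],[0,0,0.28,0.1986,0.0807,0,50],[0,0,0.28,0.1986,0.0807,0,50],[0,0,0.28,0.1986,0.0807,0.027,50],[0,0,0.28,0.1986,0.0807,0.027,50],[0,0,0.28,0.1986,0.0807,0.027,50],[0,0,0.28,0.1986,0.0807,0.027,50],[0,0,0.28,0.1986,0.0807,0.027,50]]
  ]
}}

```text
t: 15.4
ee_pos: [0.66, -0.0714, 0.0691]
tcp_rot: [[0.961, -0.275, 0.0], [-0.275, -0.961, 0.0], [-0.0, -0.0, -1.0]]
wrist_force: [-0.5, 0.1, 0.9]
width: 0.501
```

Run:
```python
from h import *
go(.6612,-.0719,.004,-16)
```

```text
d: [-0.0004, 0.0001, 0.0005] [0.0013, 0.0002, 0.0651] | at [ 0.66   -0.0714  0.0691] yaw -15.97 F [-0.5  0.1  0.9] w 0.501 t 15.4 j [  16.   36.  -19.   96.   14.   50. -115.]
```

{"method": "play_rows", "body": {
  "deltas": [
    [[0,0,0,0.001,0,0.03,50],[0,0,0,0.001,0,0.055,50],[0,0,0,0.001,0,0.065,50],[0,0,0,0.001,0,0.065,50],[0,0,0,0.001,0,0.065,40],[0,0,0,0.001,0,0.065,20],[0,0,0,0.001,0,0.065,0],[0,0,0,0.001,0,0.065,0]]
  ]
}}

```text
t: 16.2
ee_pos: [0.6624, -0.0728, 0.0041]
tcp_rot: [[0.961, -0.277, 0.001], [-0.277, -0.961, -0.0], [0.002, -0.0, -1.0]]
wrist_force: [-1.3, -0.4, 3.6]
width: 0.224
```

{"method": "play_rows", "body": {
  "deltas": [
    [[0,0,0,0,0,0,0],[0,0,0,0,0,0,0],[0,0,0,0,0,0,0],[0,0,0,0,0,0,0]]
  ]
}}

```text
t: 16.6
ee_pos: [0.6624, -0.0728, 0.0041]
tcp_rot: [[0.961, -0.277, 0.001], [-0.277, -0.961, -0.0], [0.001, -0.0, -1.0]]
wrist_force: [-0.7, 0.0, 5.1]
width: 0.223
```

Run:
```python
from h import *
go(.6612,-.0719,.004,-16)
```

```text
d: [-0.0, -0.0012, -0.0009] [-0.0014, -0.0005, 0.0001] | at [ 0.6624 -0.0728  0.0041] yaw -16.05 F [-0.7  0.   5.1] w 0.223 t 16.6 j [  15.   41.  -17.   98.   16.   44. -117.]
```

{"method": "play_rows", "body": {
  "deltas": [
    [[0,0,0,0,0,-0.02,0],[0,0,0,0,0,-0.07,0],[0,0,0,0,0,-0.1,0],[0,0,0,0,0,-0.1,0],[0,0,0,0,0,-0.1,0]]
  ]
}}

```text
t: 17.1
ee_pos: [0.6617, -0.0728, 0.1033]
tcp_rot: [[0.961, -0.277, 0.0], [-0.277, -0.961, -0.0], [0.0, 0.0, -1.0]]
wrist_force: [-0.0, -0.0, -1.4]
width: 0.225
```

Run:
```python
from h import *
go(.4875,.0085,.10,0)
```

```text
d: [0.0002, -0.0005, -0.2802] [-0.1899, -0.0299, 0.0032] | at [ 0.6617 -0.0728  0.1033] yaw -16.05 F [-0.  -0.  -1.4] w 0.225 t 17.1 j [  16.   34.  -20.   95.   13.   54. -114.]
```

{"method": "play_rows", "body": {
  "deltas": [
    [[0,0,-0.1,-0.05,-0.01,0,0],[0,0,-0.28,-0.19,-0.03,0,0],[0,0,-0.28,-0.19,-0.03,0,0],[0,0,-0.28,-0.19,-0.03,0,0],[0,0,-0.28,-0.19,-0.03,0,0],[0,0,-0.28,-0.19,-0.03,0,0],[0,0,-0.28,-0.19,-0.03,0,0],[0,0,-0.28,-0.19,-0.03,0,0]]
  ]
}}

```text
t: 17.9
ee_pos: [0.4886, 0.0081, 0.1027]
tcp_rot: [[1.0, -0.002, -0.0], [-0.002, -1.0, 0.0], [-0.0, -0.0, -1.0]]
wrist_force: [-0.4, 0.4, -1.0]
width: 0.227
```

Run:
```python
from h import *
im,d,s=snap('wrist','w6.png')
go(.4875,.0085,.0135,0)
```

```text
d: [-0.0003, 0.0001, -0.0014] [-0.001, -0.0003, 0.0893] | at [0.4885 0.0082 0.1028] yaw -0.08 F [ 1.3  0.3 -0.2] w 0.226 t 17.95 j [  17.   21.  -27.  118.   13.   44. -109.]
```

View pics/w6.png

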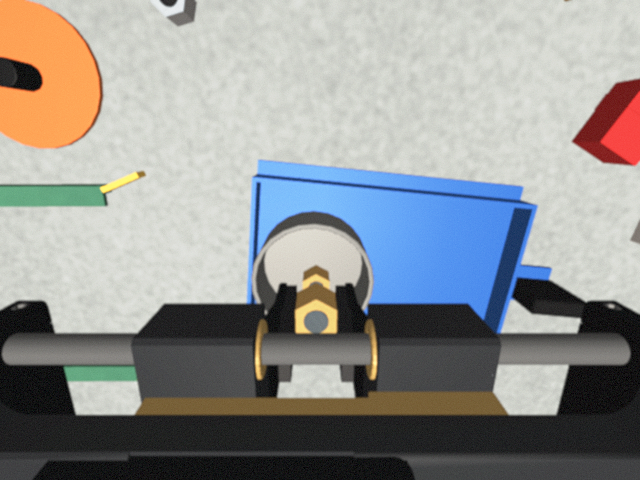

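Run:
```python
from h import *
im,d,s=snap('wrist')
W=cloud('wrist',d,s)
for v in range(235,345,6): print(v,np.round(W[v,316],4),im[v,316])
```

```text
235 [0.4988 0.0078 0.0087] [219 215 206]
241 [0.4939 0.0078 0.0085] [220 216 202]
247 [0.489  0.0078 0.0085] [219 216 205]
253 [0.4842 0.0078 0.0092] [218 211 200]
259 [0.4791 0.0078 0.0087] [216 212 200]
265 [0.474  0.0078 0.0087] [158 143 118]
271 [0.4742 0.0078 0.0219] [124  98  56]
277 [0.4719 0.0078 0.0282] [245 217 129]
283 [0.4989 0.0078 0.1005] [121 102  80]
289 [0.4984 0.0078 0.1068] [129  99  58]
295 [0.4984 0.0078 0.1137] [123  96  54]
301 [0.4983 0.0078 0.1199] [247 215 129]
307 [0.4949 0.0078 0.1194] [247 222 133]
313 [0.4923 0.0078 0.1203] [118 130 135]
319 [0.489  0.0078 0.12  ] [116 127 131]
325 [0.4859 0.0078 0.1203] [114 123 125]
331 [0.4824 0.0078 0.1198] [112 119 123]
337 [0.522  0.0078 0.1875] [67 65 65]
343 [0.5215 0.0078 0.1895] [92 94 91]
```

{"method": "play_rows", "body": {
  "deltas": [
    [[0,0,0,0,0,0.03,0],[0,0,0,0,0,0.055,0],[0,0,0,0,0,0.075,0],[0,0,0,0,0,0.085,0],[0,0,0,0,0,0.089,0],[0,0,0,0,0,0.089,0],[0,0,0,0,0,0.089,0]]
  ]
}}

```text
t: 18.7
ee_pos: [0.4884, 0.0087, 0.0149]
tcp_rot: [[1.0, -0.0, 0.002], [-0.0, -1.0, 0.0], [0.002, -0.0, -1.0]]
wrist_force: [-0.2, 0.4, -0.7]
width: 0.226
```

Run:
```python
from h import *
go(.4885,.0085,.0135,0)
```

```text
d: [-0.0, -0.0017, -0.0002] [0.0001, 0.0002, 0.0014] | at [0.4884 0.0087 0.0149] yaw -0.01 F [-0.2  0.4 -0.7] w 0.226 t 18.7 j [  12.   29.  -23.  122.   20.   33. -115.]
```

{"method": "play_rows", "body": {
  "deltas": [
    [[0,0,0,0,0,0.001,0],[0,0,0,0,0,0.001,0],[0,0,0,0,0,0.001,29],[0,0,0,0,0,0.001,29],[0,0,0,0,0,0.001,29],[0,0,0,0,0,-0.01,29],[0,0,0,0,0,-0.05,29],[0,0,0,0,0,-0.085,29]]
  ]
}}

```text
t: 19.5
ee_pos: [0.4873, 0.0089, 0.1006]
tcp_rot: [[1.0, 0.0, -0.001], [0.0, -1.0, 0.0], [-0.001, -0.0, -1.0]]
wrist_force: [1.1, -0.6, 0.7]
width: 0.291
```

Run:
```python
from h import *
go(.6671,-.1589,.07,-15)
```

```text
d: [-0.0003, 0.0009, 0.2622] [0.1798, 0.1679, 0.0304] | at [0.4873 0.0089 0.1006] yaw 0.02 F [ 1.1 -0.6  0.7] w 0.291 t 19.5 j [  17.   21.  -28.  119.   14.   44. -109.]
```

{"method": "play_rows", "body": {
  "deltas": [
    [[0,0,0.1,0.05,0.04,0,50],[0,0,0.262,0.179,0.168,0,50],[0,0,0.262,0.179,0.168,0,50],[0,0,0.262,0.179,0.168,0.03,50],[0,0,0.262,0.179,0.168,0.03,50],[0,0,0.262,0.179,0.168,0.03,50],[0,0,0.262,0.179,0.168,0.03,50],[0,0,0.262,0.179,0.168,0.03,50]]
  ]
}}

```text
t: 20.3
ee_pos: [0.6662, -0.1576, 0.0699]
tcp_rot: [[0.966, -0.257, 0.0], [-0.257, -0.966, 0.001], [-0.0, -0.001, -1.0]]
wrist_force: [0.7, 0.3, 0.4]
width: 0.497
```

Run:
```python
from h import *
go(.6671,-.1589,.009,-15)
```

```text
d: [-0.0011, 0.0002, 0.0014] [0.0012, 0.001, 0.0609] | at [ 0.6662 -0.1576  0.0699] yaw -14.92 F [0.7 0.3 0.4] w 0.497 t 20.3 j [  23.   38.  -19.   93.   15.   52. -107.]
```

{"method": "play_rows", "body": {
  "deltas": [
    [[0,0,0,0.001,0.001,0.03,50],[0,0,0,0.001,0.001,0.055,50],[0,0,0,0.001,0.001,0.0605,50],[0,0,0,0.001,0.001,0.0605,50],[0,0,0,0.001,0.001,0.0605,40],[0,0,0,0.001,0.001,0.0605,20],[0,0,0,0.001,0.001,0.0605,0],[0,0,0,0.001,0.001,0.0605,0]]
  ]
}}

```text
t: 21.1
ee_pos: [0.6678, -0.1606, 0.0096]
tcp_rot: [[0.966, -0.259, 0.001], [-0.259, -0.966, -0.0], [0.001, -0.0, -1.0]]
wrist_force: [-1.1, -0.9, 4.3]
width: 0.22
```

{"method": "play_rows", "body": {
  "deltas": [
    [[0,0,0,0,0,0,0],[0,0,0,0,0,0,0],[0,0,0,0,0,0,0],[0,0,0,0,0,-0.02,0],[0,0,0,0,0,-0.07,0],[0,0,0,0,0,-0.1,0],[0,0,0,0,0,-0.1,0]]
  ]
}}

```text
t: 21.8
ee_pos: [0.6707, -0.1609, 0.1139]
tcp_rot: [[0.966, -0.259, 0.01], [-0.259, -0.966, -0.002], [0.01, -0.001, -1.0]]
wrist_force: [0.2, 0.3, 0.4]
width: 0.223
```

Run:
```python
from h import *
go(.4755,.0285,.12,90)
go(.4755,.0285,.12,30)
```

```text
d: [0.0083, -0.0076, -1.833] [-0.2375, -0.1323, -0.0083] | at [ 0.6707 -0.1609  0.1139] yaw -15.03 F [0.2 0.3 0.4] w 0.223 t 21.8 j [  23.   35.  -20.   91.   14.   56. -106.]
d: [0.003, -0.0095, -0.7858] [-0.2375, -0.1323, -0.0083] | at [ 0.6707 -0.1609  0.1139] yaw -15.03 F [0.2 0.3 0.4] w 0.223 t 21.8 j [  23.   35.  -20.   91.   14.   56. -106.]
```

{"method": "play_rows", "body": {
  "deltas": [
    [[0,0,-0.14,-0.05,-0.03,-0.005,0],[0,0,-0.28,-0.1,-0.06,-0.005,0],[0,0,-0.42,-0.15,-0.09,-0.005,0],[0,0,-0.56,-0.2,-0.12,-0.005,0],[0,0,-0.7,-0.237,-0.132,-0.005,0],[0,0,-0.84,-0.237,-0.132,-0.005,0],[0,0,-0.98,-0.237,-0.132,-0.005,0],[0,0,-1.1,-0.237,-0.132,-0.005,0]]
  ]
}}

```text
t: 22.6
ee_pos: [0.471, 0.0287, 0.1128]
tcp_rot: [[0.664, 0.748, -0.002], [0.748, -0.664, -0.0], [-0.001, -0.001, -1.0]]
wrist_force: [0.3, 0.7, -1.1]
width: 0.223
```

Run:
```python
from h import *
go(.4755,.0285,.12,90)
```

```text
d: [-0.0014, 0.001, -0.7257] [0.0028, 0.0035, -0.0072] | at [0.471  0.0287 0.1128] yaw 48.42 F [ 0.3  0.7 -1.1] w 0.223 t 22.6 j [ 25.  21. -40. 119.  19.  46. -68.]
```

{"method": "play_rows", "body": {
  "deltas": [
    [[0,0,-0.14,0.002,0.0,-0.007,0],[0,0,-0.28,0.002,0.0,-0.007,0],[0,0,-0.42,0.002,0.0,-0.007,0],[0,0,-0.56,0.002,0.0,-0.007,0],[0,0,-0.7257,0.003,0.002,-0.007,0],[0,0,-0.7257,0.003,0.002,-0.007,0],[0,0,-0.7257,0.003,0.002,-0.007,0]]
  ]
}}

```text
t: 23.3
ee_pos: [0.4754, 0.029, 0.1199]
tcp_rot: [[0.01, 1.0, -0.002], [1.0, -0.01, 0.0], [0.0, -0.002, -1.0]]
wrist_force: [-0.5, -1.1, -1.3]
width: 0.223
```

Run:
```python
from caps import *
im,d,s=snap('wrist','w7.png')
caps(im,d,s,.022,.032)
go(.4755,.0285,.032,90)
```

```text
cap [519.   2.] flat dir 25.0 af 8.3 c [608.9 192.3] ztop 0.0261 n 92 [47. 30. 22.]
cap [636. 272.] flat dir 6.0 af 16.1 c [733.3   5.1] ztop 0.0245 n 178 [183. 182. 160.]
cap [299. 272.] flat dir 29.0 af 20.1 c [462.7   7.9] ztop 0.0287 n 565 [195. 171. 112.]
cap [329. 271.] flat dir 30.0 af 20.4 c [486.6   8.1] ztop 0.0287 n 577 [195. 171. 112.]
cap [267. 274.] flat dir 3.0 af 13.9 c [437.2   7.7] ztop 0.0263 n 60 [63. 63. 60.]
d: [-0.0011, -0.0001, -0.0099] [-0.0006, 0.0, 0.0881] | at [0.4756 0.029  0.1201] yaw 89.43 F [ 0.  -0.9  0.2] w 0.223 t 23.35 j [ 32.  23. -50. 118.  24.  49. -32.]
```

View pics/w7.png

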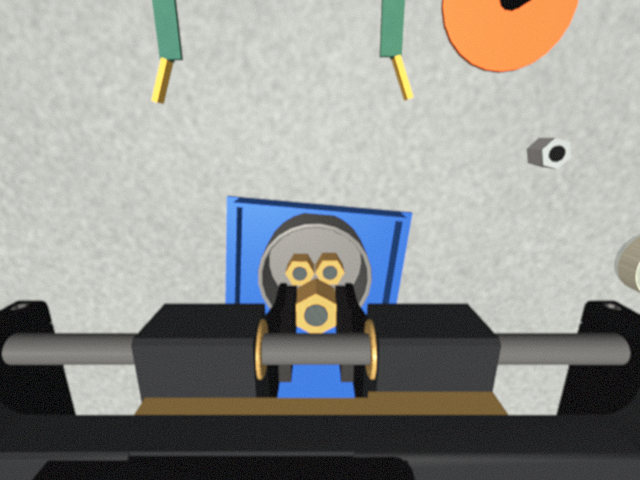

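The two caps stand upright side by side at pixels (299,272) and (329,271). I lower the third into the free space beside them.

{"method": "play_rows", "body": {
  "deltas": [
    [[0,0,0,0,-0.0008,0.03,0],[0,0,0,0,-0.0008,0.055,0],[0,0,0,0,-0.0008,0.075,0],[0,0,0,0,-0.0008,0.085,0],[0,0,0,0,-0.0008,0.088,0],[0,0,0,0,-0.0008,0.088,0],[0,0,0,0,-0.0008,0.088,0]]
  ]
}}

```text
t: 24.05
ee_pos: [0.476, 0.0294, 0.0335]
tcp_rot: [[0.008, 1.0, 0.002], [1.0, -0.008, -0.0], [-0.0, 0.002, -1.0]]
wrist_force: [-0.5, -0.1, -1.0]
width: 0.226
```

Run:
```python
from h import *
go(.4747,.029,.031,90)
```

```text
d: [0.0017, 0.0, -0.0076] [-0.0004, -0.0013, 0.0025] | at [0.476  0.0294 0.0335] yaw 89.57 F [-0.5 -0.1 -1. ] w 0.226 t 24.05 j [ 26.  31. -43. 122.  33.  39. -40.]
```

{"method": "play_rows", "body": {
  "deltas": [
    [[0,0,0,0,-0.001,0.0025,0],[0,0,0,0,-0.001,0.0025,0],[0,0,0,0,-0.001,0.0025,26],[0,0,0,0,-0.001,0.0025,26],[0,0,0,0,-0.001,0.0025,26],[0,0,0,0,-0.001,-0.02,26],[0,0,0,0,-0.001,-0.06,26],[0,0,0,0,-0.03,-0.12,26]]
  ]
}}

```text
t: 24.85
ee_pos: [0.4539, 0.0297, 0.1386]
tcp_rot: [[0.008, 1.0, 0.0], [1.0, -0.008, 0.003], [0.003, 0.0, -1.0]]
wrist_force: [0.5, -1.7, 1.3]
width: 0.255
```

Run:
```python
from h import *
go(.475,-.06,.16,90)
im,d,s=snap('wrist','w8.png')
```

```text
d: [0.0, -0.0027, -0.0079] [-0.0894, 0.0218, -0.0216] | at [0.4539 0.0297 0.1386] yaw 89.55 F [ 0.5 -1.7  1.3] w 0.255 t 24.85 j [ 36.  20. -53. 120.  21.  50. -30.]
```

View pics/w8.png

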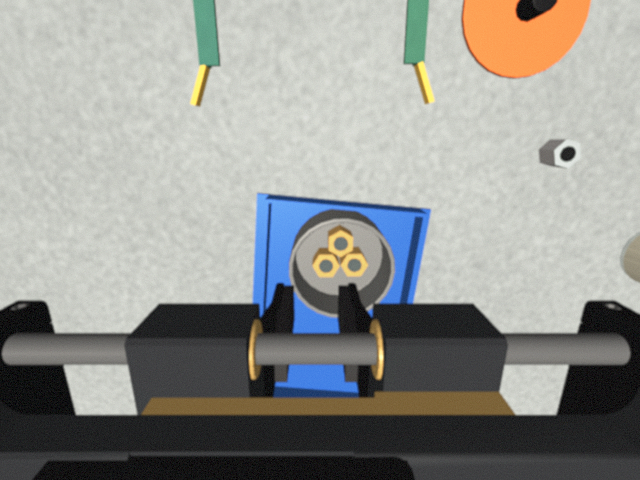

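```bash
cat > lid.py <<'E'
from caps import *
def tub(W,c0):
    z=np.nan_to_num(W[...,2])
    m=(z>.040)&(z<.050)&(np.hypot(W[...,0]-c0[0],W[...,1]-c0[1])<.05); m[285:]=0
    P=W[m][:,:2]*1000
    c=np.linalg.lstsq(np.c_[2*P,np.ones(len(P))],(P**2).sum(1),rcond=None)[0]
    print('tub',len(P),c[:2].round(1),np.sqrt(c[2]+c[:2]@c[:2]).round(1),'dirs',np.round(np.percentile(P,[0,100],axis=0)).tolist()); 
def disc(im,W,zlo,zhi):
    hsv=cv2.cvtColor(im,cv2.COLOR_RGB2HSV);m=(hsv[...,0]>4)&(hsv[...,0]<20)&(hsv[...,1]>140)&(hsv[...,2]>150)
    z=np.nan_to_num(W[...,2]);m&=(z>zlo)&(z<zhi)
    for c in comps(m,800):
        P=(W[c][:,:2]*1000).astype(np.float32); print('lid',np.round(cv2.minEnclosingCircle(P)[0],1),round(cv2.minEnclosingCircle(P)[1],1),'z',np.round(np.percentile(W[c][:,2],[5,50,95]),4)); 
        A=np.c_[W[c][:,:2],np.ones(len(P))]; k=np.linalg.lstsq(A,W[c][:,2],rcond=None)[0]; print('  tilt deg',np.degrees(k[:2]).round(2))
E
python3 - <<'E'
from lid import *
im,d,s=snap('wrist');W=cloud('wrist',d,s)
caps(im,d,s,.022,.032); tub(W,(.4755,.0105)); disc(im,W,.0,.03)
go(.60,.16,.2,0)
E
```

```text
cap [527.  12.] flat dir 48.0 af 12.9 c [606.2 196.3] ztop 0.0273 n 229 [33. 25. 22.]
cap [381. 269.] flat dir 54.0 af 25.7 c [509.7   6.8] ztop 0.0265 n 120 [81. 80. 77.]
cap [635. 265.] flat dir 14.0 af 24.5 c [737.2   1.6] ztop 0.0257 n 299 [196. 196. 174.]
tub 1015 [474.6  11.3] 40.1 dirs [[433.0, -5.0], [517.0, 53.0]]
lid [609.  199.6] 46.0 z [0.0094 0.0107 0.012 ]
  tilt deg [0.06 0.03]
d: [0.0078, -0.0048, 1.5641] [0.1306, 0.1457, -0.057] | at [0.4539 0.0303 0.1421] yaw 89.61 F [0.9 0.2 0.6] w 0.261 t 24.95 j [ 36.  19. -53. 120.  21.  50. -30.]
```

All three caps stand upright in the tub, at (340,240), (326,265) and (354,265). Now I fetch the lid.

{"method": "play_rows", "body": {
  "deltas": [
    [[0,0,0,0.085,0.077,-0.0,50],[0,0,0,0.17,0.1545,-0.0,50],[0,0,0,0.17,0.1545,-0.0,50],[0,0,0,0.17,0.1545,0.0,50],[0,0,0,0.17,0.1545,0.03,50],[0,0,0,0.17,0.1545,0.06,50],[0,0,0,0.17,0.1545,0.06,50],[0,0,0,0.17,0.1545,0.06,50]]
  ]
}}

```text
t: 25.75
ee_pos: [0.6076, 0.1978, 0.077]
tcp_rot: [[0.007, 1.0, -0.002], [1.0, -0.007, -0.001], [-0.001, -0.002, -1.0]]
wrist_force: [-1.0, 0.8, 1.0]
width: 0.497
```

Run:
```python
from h import *
go(.6087,.1998,.0155,90)
```

```text
d: [-0.0019, 0.0009, -0.0071] [0.002, 0.0012, 0.0615] | at [0.6076 0.1978 0.077 ] yaw 89.59 F [-1.   0.8  1. ] w 0.497 t 25.75 j [  8.  40. -44.  99.  33.  55. -49.]
```

{"method": "play_rows", "body": {
  "deltas": [
    [[0,0,0,0.001,0.001,0.03,50],[0,0,0,0.001,0.001,0.05,50],[0,0,0,0.001,0.001,0.06,50],[0,0,0,0.001,0.001,0.06,50],[0,0,0,0.001,0.001,0.06,50],[0,0,0,0.001,0.001,0.06,40],[0,0,0,0.001,0.001,0.06,20],[0,0,0,0.001,0.001,0.06,0]]
  ]
}}

```text
t: 26.55
ee_pos: [0.6096, 0.1994, 0.0184]
tcp_rot: [[0.007, 1.0, 0.001], [1.0, -0.007, 0.0], [0.0, 0.001, -1.0]]
wrist_force: [-0.7, -0.1, 0.9]
width: 0.31
```

{"method": "play_rows", "body": {
  "deltas": [
    [[0,0,0,0,0,0,0],[0,0,0,0,0,0,0],[0,0,0,0,0,0,0],[0,0,0,0,0,0,0],[0,0,0,0,0,0,0],[0,0,0,0,0,0,0]]
  ]
}}

```text
t: 27.15
ee_pos: [0.6093, 0.1993, 0.0179]
tcp_rot: [[0.007, 1.0, 0.0], [1.0, -0.007, -0.0], [-0.0, 0.0, -1.0]]
wrist_force: [-0.1, -1.5, 3.2]
width: 0.197
```

Run:
```python
from h import *
go(.6087,.1998,.0155,90)
```

```text
d: [0.0003, 0.0001, -0.0072] [0.0005, -0.0007, 0.0024] | at [0.6093 0.1993 0.0179] yaw 89.59 F [-0.1 -1.5  3.2] w 0.197 t 27.15 j [  6.  44. -41. 100.  36.  50. -52.]
```

{"method": "play_rows", "body": {
  "deltas": [
    [[0,0,0,0,0,-0.01,0],[0,0,0,0,0,-0.05,0],[0,0,0,0,0,-0.09,0],[0,0,0,0,0,-0.1,0],[0,0,0,-0.05,-0.035,-0.1,0],[0,0,0,-0.1,-0.07,-0.1,0],[0,0,0,-0.15,-0.105,-0.1,0],[0,0,0,-0.189,-0.134,-0.1,0]]
  ]
}}

```text
t: 27.95
ee_pos: [0.4909, 0.0351, 0.1171]
tcp_rot: [[0.007, 1.0, -0.001], [1.0, -0.007, -0.0], [-0.0, -0.001, -1.0]]
wrist_force: [1.1, -0.4, -0.2]
width: 0.193
```

{"method": "play_rows", "body": {
  "deltas": [
    [[0,0,0,0,0,0,0],[0,0,0,0,0,0,0],[0,0,0,0,0,0,0]]
  ]
}}

```text
t: 28.25
ee_pos: [0.4934, 0.0378, 0.118]
tcp_rot: [[0.006, 1.0, 0.001], [1.0, -0.006, 0.001], [0.001, 0.001, -1.0]]
wrist_force: [0.0, -0.5, 0.2]
width: 0.191
```

Run:
```python
from lid import *
im,d,s=snap('wrist','w9.png');W=cloud('wrist',d,s)
disc(im,W,.06,.13)
go(.4748,.0112,.075,90)
```

```text
lid [494.   39.2] 45.4 z [0.1097 0.1107 0.1117]
  tilt deg [ 0.09 -0.09]
d: [0.0011, -0.0013, -0.0053] [-0.0272, -0.0186, 0.0429] | at [0.4935 0.0383 0.118 ] yaw 89.69 F [ 1.1  0.4 -0.6] w 0.198 t 28.3 j [ 31.  26. -51. 116.  26.  50. -34.]
```

View pics/w9.png

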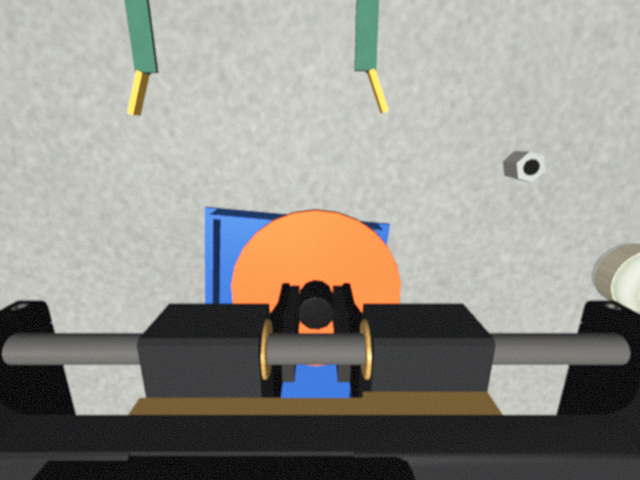

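The lid is held level. I move over the tub.

{"method": "play_rows", "body": {
  "deltas": [
    [[0,0,0,-0.0275,-0.0185,0,0],[0,0,0,-0.0275,-0.0185,0,0],[0,0,0,-0.0275,-0.0185,0.02,0],[0,0,0,-0.0275,-0.0185,0.043,0],[0,0,0,-0.0275,-0.0185,0.043,0],[0,0,0,-0.0275,-0.0185,0.043,0],[0,0,0,-0.0275,-0.0185,0.043,0]]
  ]
}}

```text
t: 29.0
ee_pos: [0.475, 0.0104, 0.0756]
tcp_rot: [[0.006, 1.0, 0.002], [1.0, -0.006, 0.001], [0.001, 0.002, -1.0]]
wrist_force: [-0.5, 0.1, -1.5]
width: 0.195
```

Run:
```python
from lid import *
go(.4748,.0105,.0595,90)
```

```text
d: [0.0019, -0.0006, -0.0059] [0.0001, -0.0003, 0.0161] | at [0.475  0.0104 0.0756] yaw 89.66 F [-0.5  0.1 -1.5] w 0.195 t 29.0 j [ 32.  27. -48. 120.  29.  44. -35.]
```

{"method": "play_rows", "body": {
  "deltas": [
    [[0,0,0,0,0,0.005,0],[0,0,0,0,0,0.01,0],[0,0,0,0,0,0.013,0],[0,0,0,0,0,0.015,0],[0,0,0,0,0,0.0165,0],[0,0,0,0,0,0.0165,0],[0,0,0,0,0,0.0165,0]]
  ]
}}

```text
t: 29.7
ee_pos: [0.4738, 0.0093, 0.0588]
tcp_rot: [[0.007, 1.0, -0.0], [1.0, -0.007, -0.001], [-0.001, -0.0, -1.0]]
wrist_force: [-2.4, -1.4, 7.6]
width: 0.192
```

Run:
```python
from lid import *
go(.4748,.0105,.0589,90)
```

```text
d: [-0.0004, 0.0013, -0.0072] [0.0012, 0.001, -0.0001] | at [0.4738 0.0093 0.0588] yaw 89.59 F [-2.4 -1.4  7.6] w 0.192 t 29.7 j [ 31.  29. -47. 121.  31.  43. -36.]
```

{"method": "play_rows", "body": {
  "deltas": [
    [[0,0,0,0,0,-0.0005,20],[0,0,0,0,0,-0.0005,40],[0,0,0,0,0,-0.0005,40],[0,0,0,0,0,-0.0005,40],[0,0,0,0,0,-0.02,40],[0,0,0,0,0,-0.06,40],[0,0,0,-0.04,0,-0.1,60],[0,0,0,-0.08,0,-0.14,80]]
  ]
}}

```text
t: 30.5
ee_pos: [0.4734, -0.0611, 0.1903]
tcp_rot: [[0.003, 1.0, 0.0], [1.0, -0.003, 0.0], [0.0, 0.0, -1.0]]
wrist_force: [1.2, -0.6, -0.1]
width: 0.505
```

{"method": "play_rows", "body": {
  "deltas": [
    [[0,0,0,-0.06,0,-0.06,80],[0,0,0,-0.06,0,-0.06,80],[0,0,0,-0.06,0,-0.06,80],[0,0,0,-0.06,0,-0.06,80]]
  ]
}}

```text
t: 30.9
ee_pos: [0.4728, -0.1215, 0.2488]
tcp_rot: [[0.009, 1.0, 0.0], [1.0, -0.009, -0.0], [-0.0, 0.0, -1.0]]
wrist_force: [-0.6, 1.0, -0.1]
width: 0.78
```

Run:
```python
from lid import *
im,d,s=snap('wrist','w10.png');W=cloud('wrist',d,s)
disc(im,W,.03,.09)
go()
```

```text
lid [475.   10.5] 45.1 z [0.0504 0.0517 0.053 ]
  tilt deg [-0.03 -0.  ]
d: [-0.0013, -0.0006, 0.0] [0.0, 0.0, 0.0] | at [ 0.4723 -0.1205  0.2481] yaw 89.63 F [-0.5  0.2  0.2] w 0.79 t 30.95 j [ 57.  15. -56. 108.  14.  64.  -4.]
```

View pics/w10.png

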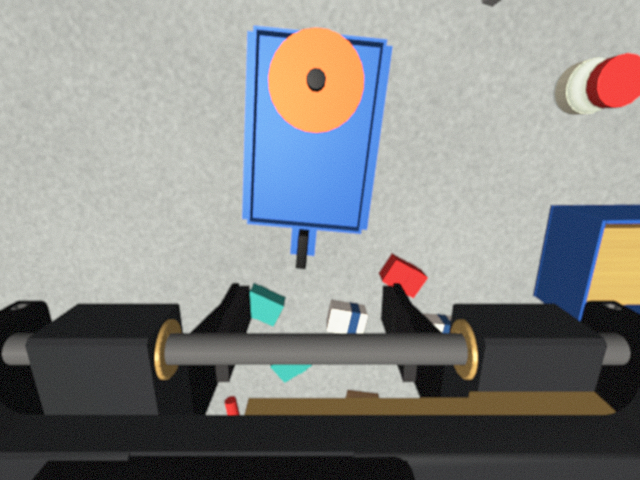

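The lid is seated: its top is at z 51.7 mm as at the start, and its tilt is 0. Now the cartons.

Run:
```python
from h import *
go(.53,-.28,.27,-5.7)
```

```text
d: [-0.0014, 0.0006, 1.6639] [-0.1591, 0.0586, -0.0221] | at [ 0.4723 -0.1205  0.2481] yaw 89.63 F [-0.5  0.2  0.2] w 0.79 t 30.95 j [ 57.  15. -56. 108.  14.  64.  -4.]
```

{"method": "play_rows", "body": {
  "deltas": [
    [[0,0,0.14,-0.02,0.01,-0.022,100],[0,0,0.28,-0.04,0.02,-0.022,100],[0,0,0.42,-0.06,0.03,-0.022,100],[0,0,0.56,-0.08,0.04,-0.022,100],[0,0,0.7,-0.1,0.05,-0.022,100],[0,0,0.84,-0.12,0.058,-0.022,100],[0,0,0.98,-0.14,0.058,-0.022,100],[0,0,1.12,-0.159,0.058,-0.022,100]]
  ]
}}

```text
t: 31.75
ee_pos: [0.5301, -0.279, 0.2688]
tcp_rot: [[0.904, 0.427, -0.003], [0.427, -0.904, 0.002], [-0.001, -0.003, -1.0]]
wrist_force: [0.5, 0.2, 0.2]
width: 0.999
```

Run:
```python
from h import *
go(.53,-.28,.27,-5.7)
```

```text
d: [-0.0028, 0.0023, 0.5412] [-0.0005, 0.0008, -0.0012] | at [ 0.5301 -0.279   0.2688] yaw 25.31 F [0.5 0.2 0.2] w 0.999 t 31.75 j [ 52.  22. -38.  94.  14.  70. -53.]
```

{"method": "play_rows", "body": {
  "deltas": [
    [[0,0,0.14,0,0,0,100],[0,0,0.28,0,0,0,100],[0,0,0.42,0,0,0,100],[0,0,0.541,0,0,0,100],[0,0,0.541,0,0,0,100],[0,0,0.541,0,0,0,100],[0,0,0.541,0,0,0,100]]
  ]
}}

```text
t: 32.45
ee_pos: [0.5299, -0.2798, 0.2702]
tcp_rot: [[0.996, -0.094, -0.001], [-0.094, -0.996, 0.001], [-0.001, -0.001, -1.0]]
wrist_force: [-0.4, -0.1, 0.4]
width: 1.001
```

```bash
cat > cart.py <<'E'
from caps import *
def cartons(im,d,s,rmax=300):
    W=cloud('wrist',d,s);z=np.nan_to_num(W[...,2]);m=(z>.02)&(z<.036);m[rmax:]=0
    for c in comps(m,200):
        r=rect(W,c,.024,.036)
        if 25<min(r[1])<40 and 40<max(r[1])<52: print(np.round(np.argwhere(c).mean(0)[::-1]),r,im[c].mean(0).round(),'short axis dir',r[2] if r[1][0]<r[1][1] else r[2]-90)
E
python3 - <<'E'
from cart import *
im,d,s=snap('wrist','w11.png')
cartons(im,d,s)
go()
E
```

```text
[309. 121.] (array([ 628.4, -281.1]), array([32. , 44.9]), 84.7, 1265, np.float64(0.0288)) [201. 210. 227.] short axis dir 84.7
[247. 172.] (array([ 579.7, -204. ]), array([32.8, 46.2]), 59.7, 1149, np.float64(0.0287)) [247.  93.  88.] short axis dir 59.7
[420. 194.] (array([ 535.8, -403.8]), array([32.8, 46.4]), 81.1, 1105, np.float64(0.0287)) [206. 171. 121.] short axis dir 81.1
[303. 225.] (array([ 511., -262.]), array([32.5, 46.4]), 78.3, 998, np.float64(0.0287)) [202. 211. 229.] short axis dir 78.3
[358. 275.] (array([ 439.1, -325.5]), array([46.5, 32.4]), 35.3, 893, np.float64(0.0287)) [ 99. 217. 204.] short axis dir -54.7
d: [-0.0005, 0.0007, -0.0] [0.0, 0.0, 0.0] | at [ 0.5299 -0.2801  0.2704] yaw -5.45 F [-0.3  0.1  0.4] w 0.998 t 32.5 j [ 48.  21. -32.  94.  11.  69. -82.]
```

View pics/w11.png

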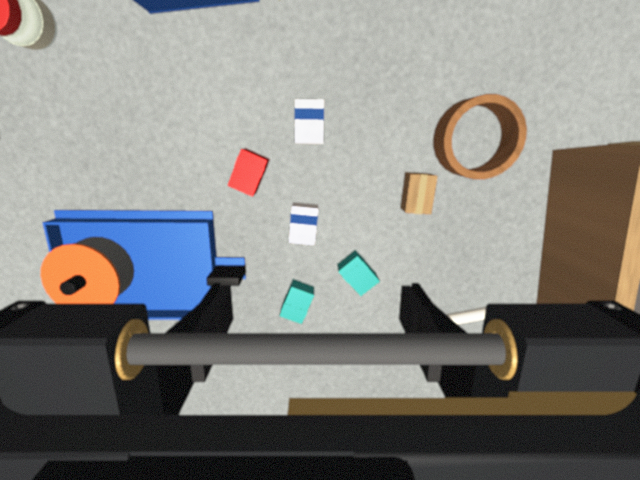

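One white carton has moved, to pixel (303,225), which is (511,-262) mm. The other is unchanged at (309,121). I take the moved one first.

Run:
```python
from h import *
go(.511,-.262,.07,-11.7)
```

```text
d: [-0.0005, 0.0007, 0.109] [-0.0204, -0.0161, 0.2004] | at [ 0.5299 -0.2801  0.2704] yaw -5.45 F [-0.3  0.1  0.4] w 0.998 t 32.5 j [ 48.  21. -32.  94.  11.  69. -82.]
```

{"method": "play_rows", "body": {
  "deltas": [
    [[0,0,0.109,-0.0204,-0.0161,0.05,70],[0,0,0.109,-0.0204,-0.0161,0.1,70],[0,0,0.109,-0.0204,-0.0161,0.15,70],[0,0,0.109,-0.0204,-0.0161,0.2,70],[0,0,0.109,-0.0204,-0.0161,0.2,70],[0,0,0.109,-0.0204,-0.0161,0.2,70],[0,0,0.109,-0.0204,-0.0161,0.2,70]]
  ]
}}

```text
t: 33.2
ee_pos: [0.5133, -0.2633, 0.0734]
tcp_rot: [[0.979, -0.205, 0.004], [-0.205, -0.979, -0.002], [0.005, 0.001, -1.0]]
wrist_force: [0.8, -0.2, 0.2]
width: 0.701
```

Run:
```python
from h import *
go(.511,-.262,.0045,-11.7)
```

```text
d: [0.0007, -0.0045, -0.002] [-0.0028, -0.0009, 0.0689] | at [ 0.5133 -0.2633  0.0734] yaw -11.81 F [ 0.8 -0.2  0.2] w 0.701 t 33.2 j [ 43.  30. -27. 108.  19.  46. -95.]
```

{"method": "play_rows", "body": {
  "deltas": [
    [[0,0,0,-0.001,-0.001,0.03,70],[0,0,0,-0.001,-0.001,0.055,70],[0,0,0,-0.001,-0.001,0.066,70],[0,0,0,-0.001,-0.001,0.066,70],[0,0,0,-0.001,-0.001,0.066,70],[0,0,0,-0.001,-0.001,0.066,30],[0,0,0,-0.001,-0.001,0.066,0],[0,0,0,-0.001,-0.001,0.066,0]]
  ]
}}

```text
t: 34.0
ee_pos: [0.5108, -0.2618, 0.0057]
tcp_rot: [[0.979, -0.205, 0.001], [-0.205, -0.979, -0.001], [0.001, 0.0, -1.0]]
wrist_force: [0.0, -0.2, -0.9]
width: 0.513
```

{"method": "play_rows", "body": {
  "deltas": [
    [[0,0,0,0,0,0,0],[0,0,0,0,0,0,0],[0,0,0,0,0,0,0],[0,0,0,0,0,0,0],[0,0,0,0,0,0,0],[0,0,0,0,0,0,0]]
  ]
}}

```text
t: 34.6
ee_pos: [0.5104, -0.2617, 0.0051]
tcp_rot: [[0.979, -0.205, 0.0], [-0.205, -0.979, -0.0], [0.0, 0.0, -1.0]]
wrist_force: [-1.4, -1.2, 4.5]
width: 0.37
```

Run:
```python
from h import *
t=np.radians(84.3);tx=np.array([np.cos(t),np.sin(t)]);ty=np.array([-np.sin(t),np.cos(t)])
o=np.array([.475,.0105])-.052*tx
print('tray',o)
for y in(.03,-.03): print(y,o-.055*tx+y*ty)
go(.511,-.262,.0045,-11.7)
```

```text
tray [ 0.46983537 -0.04124289]
0.03 [ 0.43452112 -0.09299135]
-0.03 [ 0.49422445 -0.09895054]
d: [0.0003, -0.0002, -0.0023] [0.0006, 0.0002, 0.0006] | at [ 0.5104 -0.2617  0.0051] yaw -11.83 F [-1.4 -1.2  4.5] w 0.37 t 34.6 j [ 41.  36. -24. 111.  22.  39. -99.]
```

{"method": "play_rows", "body": {
  "deltas": [
    [[0,0,0,0,0,-0.02,0],[0,0,0,0,0,-0.06,0],[0,0,0,0,0,-0.1,0],[0,0,0,0,0,-0.11,0],[0,0,0,0,0,-0.11,0],[0,0,0,0,0,-0.11,0]]
  ]
}}

```text
t: 35.2
ee_pos: [0.5092, -0.2613, 0.1135]
tcp_rot: [[0.979, -0.205, -0.002], [-0.205, -0.979, 0.001], [-0.002, -0.0, -1.0]]
wrist_force: [0.4, -1.0, -1.4]
width: 0.362
```

Run:
```python
from h import *
go(.4375,-.0933,.11,-5.7)
```

```text
d: [-0.0005, 0.0024, -0.107] [-0.1046, -0.1498, 0.0038] | at [ 0.5092 -0.2613  0.1135] yaw -11.83 F [ 0.4 -1.  -1.4] w 0.362 t 35.2 j [ 45.  27. -29. 107.  16.  50. -94.]
```

{"method": "play_rows", "body": {
  "deltas": [
    [[0,0,-0.05,-0.03,-0.043,0,0],[0,0,-0.107,-0.06,-0.086,0,0],[0,0,-0.107,-0.09,-0.129,0,0],[0,0,-0.107,-0.1046,-0.1498,0,0],[0,0,-0.107,-0.1046,-0.1498,0,0],[0,0,-0.107,-0.1046,-0.1498,0,0],[0,0,-0.107,-0.1046,-0.1498,0,0]]
  ]
}}

```text
t: 35.9
ee_pos: [0.4386, -0.0945, 0.114]
tcp_rot: [[0.995, -0.101, -0.001], [-0.101, -0.995, 0.0], [-0.001, -0.0, -1.0]]
wrist_force: [0.4, -1.1, -0.7]
width: 0.367
```

Run:
```python
from h import *
im,d,s=snap('wrist','w12.png')
go(.4375,-.0933,.010,-5.7)
```

```text
d: [-0.0003, 0.0009, -0.002] [-0.0013, -0.0012, 0.1042] | at [ 0.4388 -0.0946  0.1142] yaw -5.82 F [-0.2  0.2  0.4] w 0.368 t 35.95 j [  37.   17.  -35.  122.   14.   44. -103.]
```

View pics/w12.png

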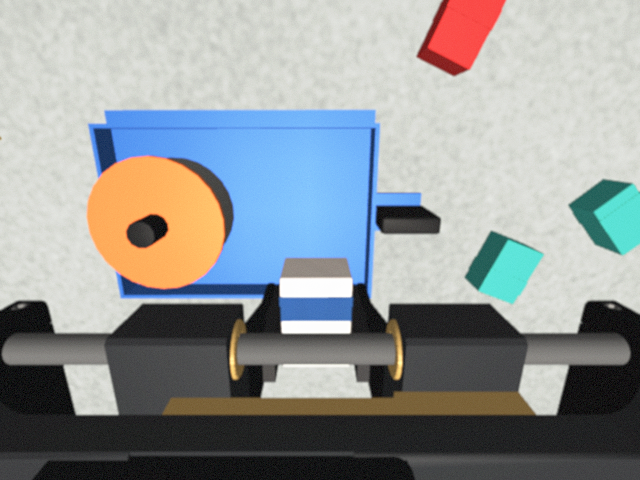

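The carton is held level over the tray. I lower it.

{"method": "play_rows", "body": {
  "deltas": [
    [[0,0,0,-0.001,-0.001,0.04,0],[0,0,0,-0.001,-0.001,0.075,0],[0,0,0,-0.001,-0.001,0.095,0],[0,0,0,-0.001,-0.001,0.1,0],[0,0,0,-0.001,-0.001,0.103,0],[0,0,0,-0.001,-0.001,0.103,0],[0,0,0,-0.001,-0.001,0.103,0]]
  ]
}}

```text
t: 36.65
ee_pos: [0.4387, -0.0927, 0.0128]
tcp_rot: [[0.995, -0.1, 0.002], [-0.1, -0.995, -0.001], [0.002, 0.0, -1.0]]
wrist_force: [0.9, 0.1, -1.1]
width: 0.368
```

Run:
```python
from h import *
go(.4375,-.0933,.010,-5.7)
```

```text
d: [0.0003, -0.0022, -0.0005] [-0.0012, 0.0007, 0.0028] | at [ 0.4387 -0.0927  0.0128] yaw -5.73 F [ 0.9  0.1 -1.1] w 0.368 t 36.65 j [  30.   27.  -28.  127.   25.   31. -113.]
```

{"method": "play_rows", "body": {
  "deltas": [
    [[0,0,0,0,0,0.002,0],[0,0,0,0,0,0.002,0],[0,0,0,0,0,0.002,45],[0,0,0,0,0,0.002,45],[0,0,0,0,0,0.002,45],[0,0,0,0,0,-0.01,45],[0,0,0,0,0,-0.05,45],[0,0,0,0,0,-0.1,45]]
  ]
}}

```text
t: 37.45
ee_pos: [0.4363, -0.0918, 0.1124]
tcp_rot: [[0.995, -0.098, -0.004], [-0.098, -0.995, 0.002], [-0.004, -0.002, -1.0]]
wrist_force: [0.8, -0.8, 0.5]
width: 0.45
```

Run:
```python
from h import *
go(.57,-.25,.16,-5.7)
```

```text
d: [-0.0016, 0.0044, 0.0009] [0.1485, 0.1442, -0.0485] | at [ 0.4363 -0.0918  0.1124] yaw -5.65 F [ 0.8 -0.8  0.5] w 0.45 t 37.45 j [  37.   18.  -36.  123.   15.   44. -104.]
```

{"method": "play_rows", "body": {
  "deltas": [
    [[0,0,0,0.035,0.035,-0.0485,70],[0,0,0,0.07,0.07,-0.0485,70],[0,0,0,0.105,0.105,-0.0485,70],[0,0,0,0.1485,0.1442,-0.0485,70],[0,0,0,0.1485,0.1442,-0.0485,70],[0,0,0,0.1485,0.1442,-0.0485,70],[0,0,0,0.1485,0.1442,-0.0485,70],[0,0,0,0.1485,0.1442,-0.0485,70]]
  ]
}}

```text
t: 38.25
ee_pos: [0.5705, -0.249, 0.1608]
tcp_rot: [[0.995, -0.097, -0.001], [-0.097, -0.995, 0.001], [-0.001, -0.001, -1.0]]
wrist_force: [-0.5, 0.8, 0.2]
width: 0.699
```

Run:
```python
from cart import *
im,d,s=snap('wrist','w13.png')
cartons(im,d,s)
go(.6284,-.281,.07,-5.7)
```

```text
[347. 163.] (array([ 628.7, -281.2]), array([32.7, 45.8]), 83.9, 2177, np.float64(0.0287)) [201. 211. 229.] short axis dir 83.9
[265. 227.] (array([ 579.8, -204.2]), array([32.6, 46.3]), 60.2, 1847, np.float64(0.0287)) [248. 100.  93.] short axis dir 60.2
[488. 253.] (array([ 536. , -403.8]), array([32.9, 46.7]), 80.6, 1820, np.float64(0.0286)) [202. 168. 118.] short axis dir 80.6
d: [-0.0003, 0.0004, 0.0021] [0.0607, 0.0262, 0.0908] | at [ 0.5706 -0.249   0.1608] yaw -5.58 F [ 0.1 -0.   0.2] w 0.697 t 38.3 j [ 43.  29. -32.  98.  17.  58. -91.]
```

View pics/w13.png

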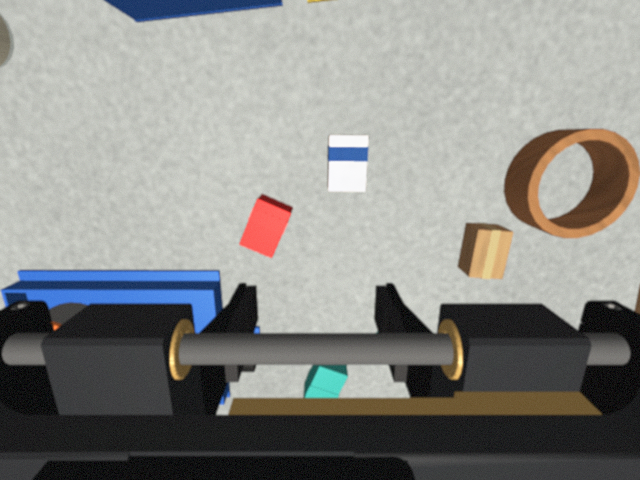

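The second carton is at (347,163), unmoved.

{"method": "play_rows", "body": {
  "deltas": [
    [[0,0,0.007,0.03,0.013,0.03,70],[0,0,0.007,0.061,0.0265,0.07,70],[0,0,0.007,0.061,0.0265,0.11,70],[0,0,0.007,0.061,0.0265,0.14,70],[0,0,0.007,0.061,0.0265,0.155,70],[0,0,0.007,0.061,0.0265,0.155,70],[0,0,0.007,0.061,0.0265,0.155,70]]
  ]
}}

```text
t: 39.0
ee_pos: [0.6303, -0.2828, 0.0071]
tcp_rot: [[0.994, -0.106, 0.002], [-0.106, -0.994, -0.001], [0.002, 0.0, -1.0]]
wrist_force: [-0.3, -0.1, 0.8]
width: 0.702
```

Run:
```python
from h import *
go(.6287,-.2812,.005,-6)
```

```text
d: [0.0003, -0.0023, -0.001] [-0.0017, -0.0014, 0.0021] | at [ 0.6303 -0.2828  0.0071] yaw -6.06 F [-0.3 -0.1  0.8] w 0.702 t 39.0 j [ 38.  44. -26.  94.  24.  48. -94.]
```

{"method": "play_rows", "body": {
  "deltas": [
    [[0,0,0,-0.001,-0.001,0.001,70],[0,0,0,-0.001,-0.001,0.001,30],[0,0,0,-0.001,-0.001,0.001,0],[0,0,0,-0.001,-0.001,0.001,0],[0,0,0,-0.001,-0.001,0.001,0],[0,0,0,-0.001,-0.001,0.001,0],[0,0,0,-0.001,-0.001,0.001,0],[0,0,0,-0.001,-0.001,0.001,0]]
  ]
}}

```text
t: 39.8
ee_pos: [0.6285, -0.282, 0.0046]
tcp_rot: [[0.994, -0.106, 0.0], [-0.106, -0.994, -0.0], [0.0, 0.0, -1.0]]
wrist_force: [-0.5, 0.3, 1.5]
width: 0.365
```

{"method": "play_rows", "body": {
  "deltas": [
    [[0,0,0,0,0,0,0],[0,0,0,0,0,0,0],[0,0,0,0,0,-0.02,0],[0,0,0,0,0,-0.06,0],[0,0,0,0,0,-0.1,0],[0,0,0,0,0,-0.11,0],[0,0,0,0,0,-0.11,0],[0,0,0,0,0,-0.11,0]]
  ]
}}

```text
t: 40.6
ee_pos: [0.6273, -0.2819, 0.1128]
tcp_rot: [[0.994, -0.106, -0.003], [-0.106, -0.994, 0.001], [-0.003, -0.0, -1.0]]
wrist_force: [-0.2, 0.9, -2.2]
width: 0.364
```

Run:
```python
from h import *
go(.4912,-.0987,.115,-5.7)
```

```text
d: [-0.0003, 0.0026, -0.007] [-0.1548, -0.1677, -0.0018] | at [ 0.6273 -0.2819  0.1128] yaw -6.1 F [-0.2  0.9 -2.2] w 0.364 t 40.6 j [ 40.  37. -29.  91.  20.  58. -91.]
```

{"method": "play_rows", "body": {
  "deltas": [
    [[0,0,-0.007,-0.031,-0.034,0,0],[0,0,-0.007,-0.062,-0.067,0,0],[0,0,-0.007,-0.093,-0.1,0,0],[0,0,-0.007,-0.124,-0.134,0,0],[0,0,-0.007,-0.155,-0.168,0,0],[0,0,-0.007,-0.155,-0.168,0,0],[0,0,-0.007,-0.155,-0.168,0,0],[0,0,-0.007,-0.155,-0.168,0,0]]
  ]
}}

```text
t: 41.4
ee_pos: [0.4922, -0.0994, 0.1135]
tcp_rot: [[0.995, -0.101, -0.001], [-0.101, -0.995, 0.0], [-0.001, -0.0, -1.0]]
wrist_force: [-0.0, -0.5, -0.8]
width: 0.366
```

Run:
```python
from h import *
im,d,s=snap('wrist','w14.png')
go(.4912,-.0987,.010,-5.7)
```

```text
d: [-0.0002, 0.0008, -0.0019] [-0.0012, -0.0008, 0.1036] | at [ 0.4924 -0.0996  0.1136] yaw -5.81 F [ 0.8 -0.  -1.1] w 0.366 t 41.45 j [  34.   22.  -34.  116.   17.   47. -105.]
```

View pics/w14.png

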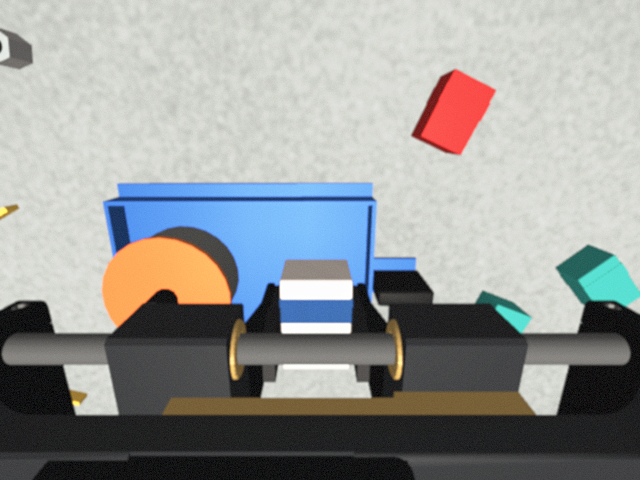

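{"method": "play_rows", "body": {
  "deltas": [
    [[0,0,0,0,-0.001,0.04,0],[0,0,0,0,-0.001,0.075,0],[0,0,0,0,-0.001,0.095,0],[0,0,0,0,-0.001,0.1,0],[0,0,0,0,-0.001,0.1025,0],[0,0,0,0,-0.001,0.1025,0],[0,0,0,0,-0.001,0.1025,0]]
  ]
}}

```text
t: 42.15
ee_pos: [0.4933, -0.0977, 0.0129]
tcp_rot: [[0.995, -0.1, 0.002], [-0.1, -0.995, -0.0], [0.002, 0.0, -1.0]]
wrist_force: [-0.4, 0.1, -1.3]
width: 0.367
```

Run:
```python
from h import *
go(.4920,-.0987,.010,-5.7)
```

```text
d: [0.0002, -0.0023, -0.0004] [-0.0012, 0.0011, 0.0029] | at [ 0.4933 -0.0977  0.0129] yaw -5.72 F [-0.4  0.1 -1.3] w 0.367 t 42.15 j [  29.   31.  -28.  120.   25.   35. -113.]
```

{"method": "play_rows", "body": {
  "deltas": [
    [[0,0,0,0,0.001,0.0022,0],[0,0,0,0,0.001,0.0022,0],[0,0,0,0,0.001,0.0022,45],[0,0,0,0,0.001,0.0022,45],[0,0,0,0,0.001,0.0022,45],[0,0,0,0,0.001,-0.01,45],[0,0,0,0,0.001,-0.05,45],[0,0,0,0,0.001,-0.1,45]]
  ]
}}

```text
t: 42.95
ee_pos: [0.4906, -0.098, 0.1123]
tcp_rot: [[0.995, -0.099, -0.004], [-0.099, -0.995, 0.002], [-0.004, -0.001, -1.0]]
wrist_force: [0.9, -1.6, 0.8]
width: 0.452
```

Run:
```python
from h import *
go(.46,-.20,.22,84.3)
```

```text
d: [-0.0042, 0.0024, -1.5701] [-0.0209, 0.1044, -0.1078] | at [ 0.4906 -0.098   0.1123] yaw -5.66 F [ 0.9 -1.6  0.8] w 0.452 t 42.95 j [  35.   22.  -35.  116.   17.   47. -105.]
```

Now I go above the handle with a yaw of 84.3°, keeping the camera over the tray so I can check the load.

{"method": "play_rows", "body": {
  "deltas": [
    [[0,0,-0.1,0,0,-0.04,50],[0,0,-0.24,-0.003,0.02,-0.08,50],[0,0,-0.38,-0.006,0.04,-0.108,50],[0,0,-0.52,-0.009,0.06,-0.108,50],[0,0,-0.66,-0.012,0.08,-0.108,50],[0,0,-0.8,-0.018,0.1,-0.108,50],[0,0,-0.94,-0.021,0.1044,-0.108,50],[0,0,-1.08,-0.021,0.1044,-0.108,50]]
  ]
}}

```text
t: 43.75
ee_pos: [0.46, -0.2014, 0.2206]
tcp_rot: [[0.554, 0.833, -0.0], [0.833, -0.554, -0.001], [-0.001, 0.0, -1.0]]
wrist_force: [1.0, 0.7, 0.3]
width: 0.501
```

Run:
```python
from h import *
go(.46,-.20,.22,84.3)
```

```text
d: [0.0002, 0.001, -0.4872] [0.0011, -0.0008, 0.0006] | at [ 0.46   -0.2014  0.2206] yaw 56.38 F [1.  0.7 0.3] w 0.501 t 43.75 j [ 59.  17. -48. 109.  14.  60. -28.]
```

{"method": "play_rows", "body": {
  "deltas": [
    [[0,0,-0.14,0,0,0,50],[0,0,-0.28,0,0,0,50],[0,0,-0.42,0,0,0,50],[0,0,-0.487,0,0,0,50],[0,0,-0.487,0,0,0,50],[0,0,-0.487,0,0,0,50]]
  ]
}}

```text
t: 44.35
ee_pos: [0.4608, -0.2002, 0.2204]
tcp_rot: [[0.104, 0.995, 0.0], [0.995, -0.104, -0.0], [-0.0, 0.0, -1.0]]
wrist_force: [-0.3, 0.1, -0.2]
width: 0.5
```

```bash
cat > tray.py <<'E'
from cart import *
from lid import disc
def tray(im,W,rmax=310):
    z=np.nan_to_num(W[...,2]);hsv=cv2.cvtColor(im,cv2.COLOR_RGB2HSV)
    m=(hsv[...,0]>100)&(hsv[...,0]<125)&(hsv[...,1]>100)&(z<.04)&(W[...,0]<.6);m[rmax:]=0
    c=max(comps(m,500),key=lambda q:q.sum()); print('tray walls',rect(W,c,.020,.032),'all',rect(W,c,-.01,.04))
    P=W[c]; return c
E
python3 - <<'E'
from tray import *
im,d,s=snap('wrist','w15.png');W=cloud('wrist',d,s)
disc(im,W,.03,.09); tray(im,W)
z=np.nan_to_num(W[...,2]);hsv=cv2.cvtColor(im,cv2.COLOR_RGB2HSV)
k=(z>.047)&(z<.056)&(abs(W[...,0]-.46)<.04)&(W[...,1]<-.13);print('handle',rect(W,k,.04,.06))
m=(z>.027)&(z<.038)&(abs(W[...,0]-.465)<.06)&(W[...,1]<-.05)&(W[...,1]>-.14)
for c in comps(m,200): print('carton',rect(W,c,.027,.038))
go(.4577,-.1626,.08,84.3)
E
```

```text
lid [472.8 -10.9] 39.7 z [0.0503 0.0517 0.0531]
  tilt deg [ 0.03 -0.09]
tray walls (array([466.7, -72. ]), array([141.1, 132.6]), 84.1, 1831, np.float64(0.0264)) all (array([465.3, -86.9]), array([184.2, 151.7]), 84.2, 18854, np.float64(0.005))
handle (array([ 457.5, -160.9]), array([39.2, 11.6]), 83.9, 527, np.float64(0.0524))
carton (array([439. , -93.4]), array([32.2, 45.8]), 83.9, 1749, np.float64(0.0327))
carton (array([492.8, -99.1]), array([32.1, 45.7]), 84.0, 1743, np.float64(0.0327))
d: [0.0003, 0.0005, -0.005] [0.0372, -0.007, 0.1402] | at [ 0.4608 -0.2002  0.2203] yaw 84.02 F [ 0.  -0.3 -0.1] w 0.505 t 44.4 j [ 63.  18. -53. 109.  17.  61.  -3.]
```

View pics/w15.png

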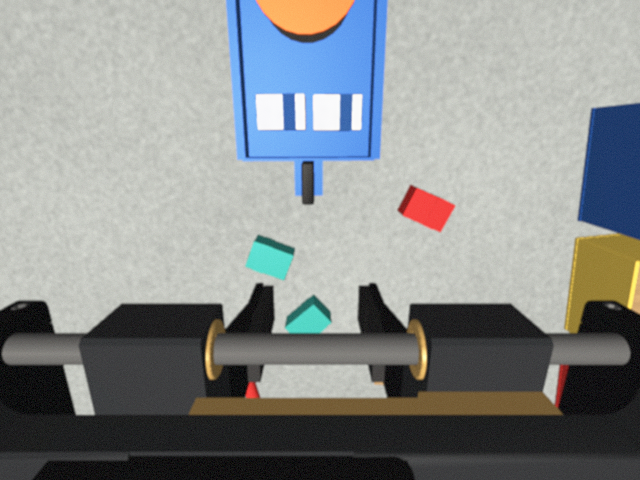

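Both white cartons lie flat side by side at (281,112) and (338,112), and the handle is at (307,183). Descending to grip it.

{"method": "play_rows", "body": {
  "deltas": [
    [[0,0,0,0.0187,-0.0035,0.05,50],[0,0,0,0.0373,-0.0065,0.1,50],[0,0,0,0.0373,-0.0065,0.13,50],[0,0,0,0.0373,-0.0065,0.14,50],[0,0,0,0.0373,-0.0065,0.14,50],[0,0,0,0.0373,-0.0065,0.14,50],[0,0,0,0.0373,-0.0065,0.14,50]]
  ]
}}

```text
t: 45.1
ee_pos: [0.4599, -0.1633, 0.0817]
tcp_rot: [[0.104, 0.995, 0.004], [0.995, -0.104, -0.002], [-0.001, 0.004, -1.0]]
wrist_force: [-0.5, 0.3, -0.4]
width: 0.501
```

Run:
```python
from h import *
go(.4573,-.1629,.020,84.0)
```

```text
d: [0.0037, 0.0012, 0.0003] [0.0002, -0.0028, 0.0617] | at [ 0.4599 -0.1633  0.0817] yaw 84.02 F [-0.5  0.3 -0.4] w 0.501 t 45.1 j [ 52.  27. -47. 119.  28.  45. -18.]
```

{"method": "play_rows", "body": {
  "deltas": [
    [[0,0,0,0,-0.0025,0.03,50],[0,0,0,0,-0.0025,0.05,50],[0,0,0,0,-0.0025,0.06,50],[0,0,0,0,-0.0025,0.06,50],[0,0,0,0,-0.0025,0.06,50],[0,0,0,0,-0.0025,0.06,50]]
  ]
}}

```text
t: 45.7
ee_pos: [0.4568, -0.1625, 0.021]
tcp_rot: [[0.103, 0.995, 0.002], [0.995, -0.103, -0.001], [-0.001, 0.002, -1.0]]
wrist_force: [-0.7, -0.0, -0.2]
width: 0.5
```

Run:
```python
from h import *
go(.4573,-.1629,.020,84.0)
```

```text
d: [0.0024, 0.0006, 0.0013] [-0.0004, 0.0005, 0.0011] | at [ 0.4568 -0.1625  0.021 ] yaw 84.08 F [-0.7 -0.  -0.2] w 0.5 t 45.7 j [ 48.  32. -42. 121.  35.  39. -24.]
```

{"method": "play_rows", "body": {
  "deltas": [
    [[0,0,0,0,0.0005,0.0005,30],[0,0,0,0,0.0005,0.0005,10],[0,0,0,0,0.0005,0.0005,0],[0,0,0,0,0.0005,0.0005,0],[0,0,0,0,0.0005,0.0005,0],[0,0,0,0,0.0005,0.0005,0],[0,0,0,0,0.0005,0.0005,0],[0,0,0,0,0.0005,0.0005,0]]
  ]
}}

```text
t: 46.5
ee_pos: [0.4565, -0.1623, 0.0194]
tcp_rot: [[0.103, 0.995, 0.0], [0.995, -0.103, -0.0], [-0.0, 0.0, -1.0]]
wrist_force: [0.7, -1.2, -0.5]
width: 0.135
```

Run:
```python
from h import *
go(.4524,-.092,.020,90.1)
```

```text
d: [0.0003, 0.0001, -0.1048] [0.0695, -0.0113, -0.0006] | at [ 0.4565 -0.1623  0.0194] yaw 84.09 F [ 0.7 -1.2 -0.5] w 0.135 t 46.5 j [ 48.  33. -42. 121.  35.  39. -24.]
```

{"method": "play_rows", "body": {
  "deltas": [
    [[0,0,-0.01,0.005,-0.001,0,0],[0,0,-0.025,0.015,-0.0025,0,0],[0,0,-0.04,0.027,-0.0045,0,0],[0,0,-0.06,0.04,-0.0065,0,0],[0,0,-0.08,0.053,-0.0085,0,0],[0,0,-0.095,0.063,-0.0105,0,0],[0,0,-0.105,0.0695,-0.0113,0,0],[0,0,-0.105,0.0695,-0.0113,0,0]]
  ]
}}

```text
t: 47.3
ee_pos: [0.4521, -0.0906, 0.0194]
tcp_rot: [[-0.003, 1.0, 0.0], [1.0, 0.003, 0.001], [0.001, 0.0, -1.0]]
wrist_force: [0.4, 0.9, 0.5]
width: 0.137
```

Run:
```python
from tray import *
go(.4524,-.092,.020,90.1)
im,d,s=snap('wrist','w16.png');W=cloud('wrist',d,s)
disc(im,W,.03,.09); tray(im,W,290)
z=np.nan_to_num(W[...,2])
m=(z>.027)&(z<.038)&(abs(W[...,0]-.455)<.06)&(W[...,1]<.03)&(W[...,1]>-.1);m[290:]=0
for c in comps(m,200): print('carton',rect(W,c,.027,.038))
m=(z>.004)&(z<.016)&(W[...,1]>.09)&(abs(W[...,0]-.452)<.14)
m[285:]=0
for lo,hi in((.17,.19),(.19,.23),(.23,.27),(.27,.31)):
    q=m&(W[...,1]>lo)&(W[...,1]<hi);x=W[q][:,0]; a=x[x<.42];b=x[x>.48]
    if len(a)>5 and len(b)>5: print(lo,np.round(np.percentile(a,[2,98]),4),np.round(np.percentile(b,[2,98]),4))
```

```text
d: [0.0, -0.001, 0.0017] [-0.0014, 0.0003, -0.0006] | at [ 0.4521 -0.0906  0.0194] yaw 90.2 F [0.4 0.9 0.5] w 0.137 t 47.3 j [ 41.  32. -44. 124.  36.  38. -28.]
tray walls (array([452.9, -18.9]), array([125.5, 133.3]), 90.0, 9732, np.float64(0.0261)) all (array([453. , -18.7]), array([152.9, 136.4]), 0.1, 68785, np.float64(0.005))
carton (array([427.3, -23.6]), array([46.1, 32.5]), 0.2, 8169, np.float64(0.0326))
carton (array([481.3, -24.3]), array([46.1, 32.6]), 0.0, 8158, np.float64(0.0327))
carton (array([452.7, -69.1]), array([ 4.6, 12. ]), 89.5, 236, np.float64(0.0324))
```

View pics/w16.png

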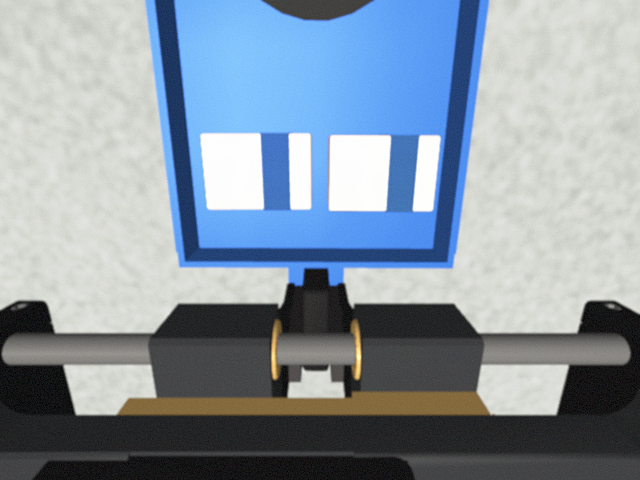

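The tray is straight (90.0°), its load has not shifted, and it sits within 1 mm of the bay's centre line. Sliding in slowly.

{"method": "play_rows", "body": {
  "deltas": [
    [[0,0,0,0.004,-0.0005,0,0],[0,0,0,0.012,-0.0006,0,0],[0,0,0,0.02,-0.0006,0,0],[0,0,0,0.028,-0.0006,0,0],[0,0,0,0.036,-0.0006,0,0],[0,0,0,0.044,-0.0006,0,0],[0,0,0,0.05,-0.0006,0,0],[0,0,0,0.05,-0.0006,0,0]]
  ]
}}

```text
t: 48.15
ee_pos: [0.4512, -0.0424, 0.0194]
tcp_rot: [[-0.002, 1.0, -0.001], [1.0, 0.002, -0.001], [-0.001, -0.001, -1.0]]
wrist_force: [-0.3, -2.5, 2.4]
width: 0.138
```

Run:
```python
from h import *
go(.4521,.1445,.020,90.1)
im,d,s=snap('top','t2.png')
c=im[200:340,80:400]; cv2.imwrite('pics/t2c.png',cv2.resize(cv2.cvtColor(c,cv2.COLOR_RGB2BGR),None,fx=2.4,fy=2.4))
```

```text
d: [-0.0006, 0.0012, 0.0002] [0.1869, 0.0013, -0.0008] | at [ 0.4512 -0.0424  0.0194] yaw 90.11 F [-0.3 -2.5  2.4] w 0.138 t 48.15 j [ 35.  31. -44. 125.  36.  37. -34.]
```

View pics/t2c.png

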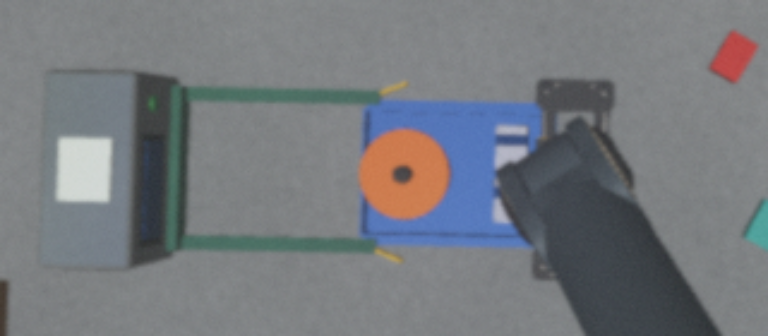

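The tray's nose is under the lips and centred. Continuing.

{"method": "play_rows", "body": {
  "deltas": [
    [[0,0,0,0.005,0.0007,0,0],[0,0,0,0.016,0.0007,0,0],[0,0,0,0.028,0.0007,0,0],[0,0,0,0.04,0.0007,0,0],[0,0,0,0.052,0.0007,0,0],[0,0,0,0.064,0.0007,0,0],[0,0,0,0.076,0.0007,0,0],[0,0,0,0.086,0.0007,0,0]]
  ]
}}

```text
t: 49.0
ee_pos: [0.4519, 0.0417, 0.0194]
tcp_rot: [[-0.0, 1.0, -0.001], [1.0, 0.0, -0.005], [-0.005, -0.001, -1.0]]
wrist_force: [1.0, -9.3, 7.4]
width: 0.137
```

Run:
```python
from h import *
go(.4521,.1445,.0195,90.1)
```

```text
d: [-0.0012, 0.0046, -0.0016] [0.1028, 0.0002, -0.0005] | at [0.4519 0.0417 0.0194] yaw 90.01 F [ 1.  -9.3  7.4] w 0.137 t 49.0 j [ 24.  31. -43. 125.  36.  37. -45.]
```

{"method": "play_rows", "body": {
  "deltas": [
    [[0,0,0,0.008,0,-0.0005,0],[0,0,0,0.018,0,-0.0005,0],[0,0,0,0.03,0,-0.0005,0],[0,0,0,0.042,0,-0.0005,0],[0,0,0,0.054,0,-0.0005,0],[0,0,0,0.066,0,-0.0005,0],[0,0,0,0.078,0,-0.0005,0],[0,0,0,0.088,0,-0.0005,0]]
  ]
}}

```text
t: 49.8
ee_pos: [0.451, 0.1313, 0.0194]
tcp_rot: [[-0.001, 1.0, -0.002], [1.0, 0.001, -0.002], [-0.002, -0.002, -1.0]]
wrist_force: [-0.1, -5.3, 1.1]
width: 0.136
```

Run:
```python
from h import *
go(.4521,.1445,.0195,90.1)
im,d,s=snap('wrist','w17.png');W=cloud('wrist',d,s)
q=np.nanmedian(W[200:260,300:330].reshape(-1,3),0);print(q)
im,d,s=snap('top','t3.png')
c=im[200:340,80:400]; cv2.imwrite('pics/t3c.png',cv2.resize(cv2.cvtColor(c,cv2.COLOR_RGB2BGR),None,fx=2.4,fy=2.4))
```

```text
d: [-0.0019, 0.0024, -0.0003] [0.0132, 0.0011, -0.0001] | at [0.451  0.1313 0.0194] yaw 90.08 F [-0.1 -5.3  1.1] w 0.136 t 49.8 j [ 13.  32. -43. 123.  36.  38. -55.]
[0.45095619 0.16601384 0.00486956]
```

View pics/t3c.png

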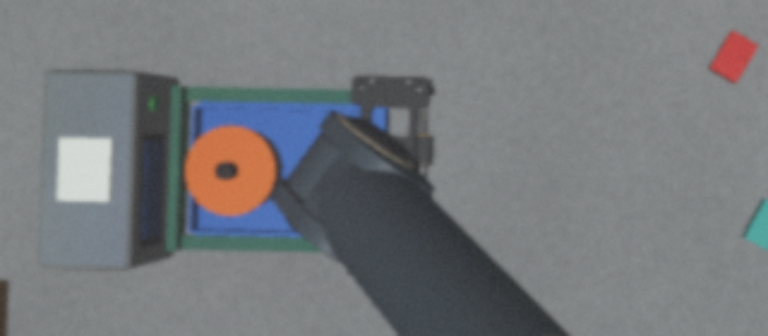

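View pics/w17.png

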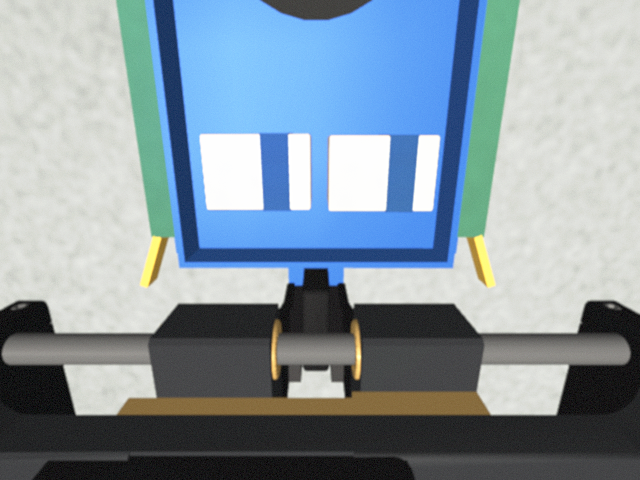

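Both runners are under the lips, with about 13 mm to go. I creep to the stop.

{"method": "play_rows", "body": {
  "deltas": [
    [[0,0,0,0.003,0.0005,0,0],[0,0,0,0.006,0.0005,0,0],[0,0,0,0.008,0.0005,0,0],[0,0,0,0.01,0.0005,0,0],[0,0,0,0.012,0.0005,0,0],[0,0,0,0.013,0.0005,0,0],[0,0,0,0.013,0.0005,0,0],[0,0,0,0.013,0.0005,0,0]]
  ]
}}

```text
t: 50.7
ee_pos: [0.452, 0.1448, 0.0197]
tcp_rot: [[-0.002, 1.0, -0.001], [1.0, 0.002, -0.001], [-0.001, -0.001, -1.0]]
wrist_force: [-1.4, -4.2, -4.0]
width: 0.133
```

{"method": "play_rows", "body": {
  "deltas": [
    [[0,0,0,0.001,0,0,0],[0,0,0,0.002,0,0,0],[0,0,0,0.003,0,0,0],[0,0,0,0.003,0,0,0]]
  ]
}}

```text
t: 51.1
ee_pos: [0.452, 0.1447, 0.0194]
tcp_rot: [[-0.0, 1.0, -0.002], [1.0, 0.0, -0.006], [-0.006, -0.002, -1.0]]
wrist_force: [-0.2, -10.4, -0.4]
width: 0.129
```

{"method": "play_rows", "body": {
  "deltas": [
    [[0,0,0,0.002,0,0,0],[0,0,0,0.004,0,0,0],[0,0,0,0.005,0,0,0],[0,0,0,0.005,0,0,0]]
  ]
}}

```text
t: 51.5
ee_pos: [0.4519, 0.1448, 0.0194]
tcp_rot: [[0.002, 1.0, -0.003], [1.0, -0.002, -0.015], [-0.015, -0.003, -1.0]]
wrist_force: [-1.0, -19.0, 8.4]
width: 0.135
```

Run:
```python
from h import *
go(.4521,.1445,.0195,90.1)
```

```text
d: [-0.0035, 0.0149, -0.0039] [-0.0003, 0.0002, -0.0001] | at [0.4519 0.1448 0.0194] yaw 89.88 F [ -1.  -19.    8.4] w 0.135 t 51.5 j [ 11.  33. -43. 122.  36.  39. -58.]
```

It's home: 19 N with no further motion. I relax the push, release and go up.

{"method": "play_rows", "body": {
  "deltas": [
    [[0,0,0,-0.003,0,0,0],[0,0,0,-0.005,0,0,0],[0,0,0,-0.005,0,0,30],[0,0,0,-0.005,0,0,50],[0,0,0,-0.005,0,0,50],[0,0,0,-0.005,0,0,50],[0,0,0,-0.005,0,-0.01,50],[0,0,0,-0.005,0,-0.03,50]]
  ]
}}

```text
t: 52.3
ee_pos: [0.4514, 0.1482, 0.0498]
tcp_rot: [[-0.003, 1.0, -0.002], [1.0, 0.003, -0.0], [-0.0, -0.002, -1.0]]
wrist_force: [-0.2, 0.1, 0.4]
width: 0.486
```

{"method": "play_rows", "body": {
  "deltas": [
    [[0,0,0,0,0,-0.03,50],[0,0,0,0,0,-0.06,50],[0,0,0,-0.03,0,-0.1,50],[0,0,0,-0.06,0,-0.15,50],[0,0,0,-0.06,0,-0.17,50],[0,0,0,-0.06,0,-0.17,50],[0,0,0,-0.06,0,-0.17,50]]
  ]
}}

```text
t: 53.0
ee_pos: [0.4524, 0.0881, 0.2205]
tcp_rot: [[-0.002, 1.0, 0.002], [1.0, 0.002, -0.001], [-0.001, 0.002, -1.0]]
wrist_force: [0.3, 0.3, -0.8]
width: 0.498
```

Run:
```python
from tray import *
go()
im,d,s=snap('wrist','w18.png');W=cloud('wrist',d,s)
disc(im,W,.03,.09); tray(im,W)
z=np.nan_to_num(W[...,2])
k=(z>.047)&(z<.056)&(abs(W[...,0]-.452)<.03)&(W[...,1]<.175);print('handle',rect(W,k,.04,.06))
m=(z>.027)&(z<.038)&(abs(W[...,0]-.452)<.06)&(W[...,1]<.26)&(W[...,1]>.17)
for c in comps(m,200): print('carton',rect(W,c,.027,.038))
im,d,s=snap('top','t4.png')
c=im[150:400,80:480]; cv2.imwrite('pics/t4c.png',cv2.resize(cv2.cvtColor(c,cv2.COLOR_RGB2BGR),None,fx=2,fy=2))
```

```text
d: [0.0016, 0.0006, 0.0] [0.0, 0.0, 0.0] | at [0.4524 0.0881 0.2205] yaw 90.09 F [ 0.3  0.3 -0.8] w 0.498 t 53.0 j [ 35.  14. -58. 114.  14.  60. -30.]
tray walls (array([452.6, 226.7]), array([132.4, 120.2]), 0.1, 1642, np.float64(0.0264)) all (array([452.4, 211.2]), array([142. , 163.7]), 0.2, 16525, np.float64(0.005))
handle (array([453. , 146.3]), array([39.4, 11.5]), 89.8, 557, np.float64(0.0525))
carton (array([427. , 211.6]), array([32.1, 45.9]), 89.9, 1845, np.float64(0.0327))
carton (array([481.3, 210.9]), array([45.8, 32.3]), 0.2, 1869, np.float64(0.0328))
```

View pics/w18.png

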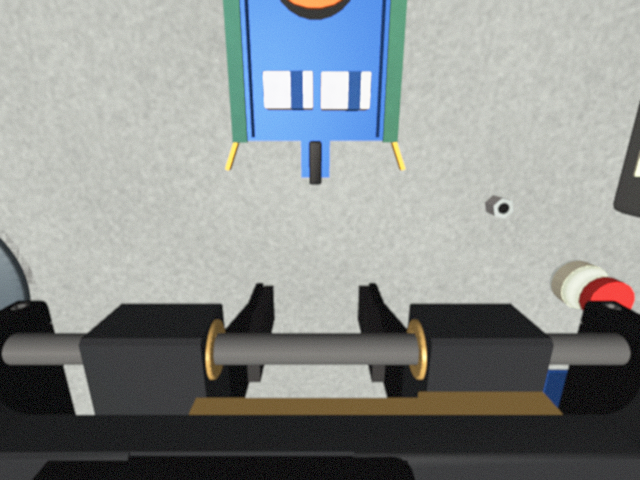

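View pics/t4c.png

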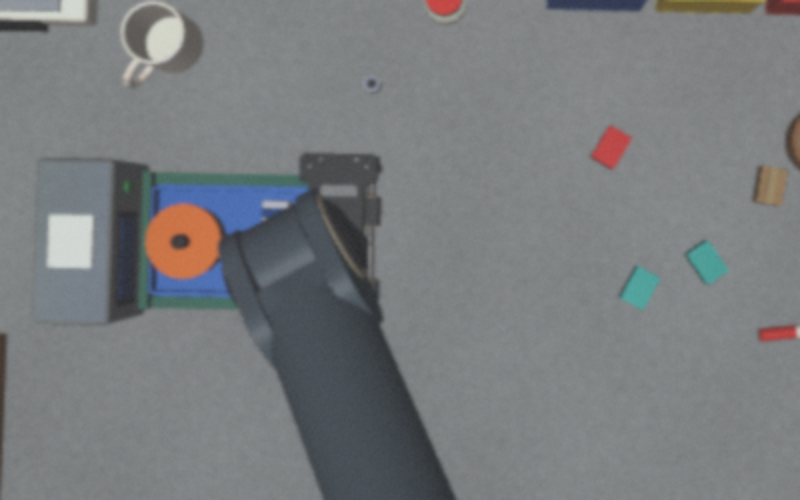

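The tray is fully in the bay, with the cartons side by side. One last look at the lid and the back stop from above.

{"method": "play_rows", "body": {
  "deltas": [
    [[0,0,0,0.0,0,-0.05,50],[0,0,0,0.03,0,-0.09,50],[0,0,0,0.06,0,-0.1,50],[0,0,0,0.09,0,-0.1,50],[0,0,0,0.09,0,-0.1,50],[0,0,0,0.09,0,-0.1,50]]
  ]
}}

```text
t: 53.7
ee_pos: [0.4514, 0.1787, 0.3186]
tcp_rot: [[-0.005, 1.0, -0.003], [1.0, 0.005, -0.0], [-0.0, -0.003, -1.0]]
wrist_force: [0.0, -1.3, 0.2]
width: 0.501
```

Run:
```python
from tray import *
im,d,s=snap('wrist','w19.png');W=cloud('wrist',d,s)
disc(im,W,.03,.09);tray(im,W,300)
z=np.nan_to_num(W[...,2])
k=(z>.068)&(z<.08)&(abs(W[...,0]-.452)<.03)&(abs(W[...,1]-.318)<.03);print('knob',rect(W,k,.06,.09))
go()
```

```text
lid [452.5 321.2] 47.5 z [0.0503 0.0517 0.0532]
  tilt deg [-0.03 -0.13]
tray walls (array([452.9, 265.2]), array([135.6, 202.4]), 0.2, 1703, np.float64(0.0265)) all (array([452.2, 247.8]), array([141.6, 237.4]), 0.1, 11262, np.float64(0.0052))
knob (array([451.8, 317.1]), array([16.8, 16.3]), 89.4, 234, np.float64(0.0736))
d: [-0.0026, 0.0008, -0.0] [0.0, 0.0, 0.0] | at [0.4517 0.1776 0.3186] yaw 90.16 F [ 0.4 -1.3 -0.5] w 0.499 t 53.75 j [ 28.  12. -62. 103.  11.  72. -37.]
```

View pics/w19.png

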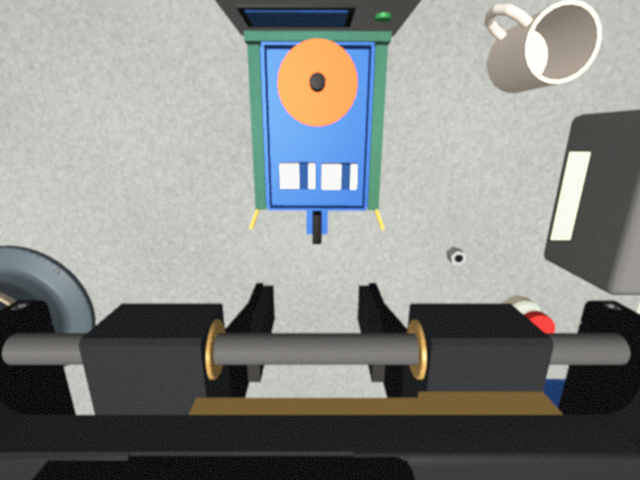

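The tray is against the stop at (318,38), the lid is flat at (317,82), and both cartons are on the floor at (297,177) and (339,177). Handing in.

Run:
```python
from h import *
print(env.job_done())
```

```text
the job is handed in; nothing more can be done
None
```

The order is made up and the job is handed in, at about 54 s on the robot's clock. I lifted the lid off and put the three brass caps in the tub. I then reseated the lid, laid both white cartons flat and side by side on the tray floor, slid the tray into the bay and let go. I found three brass caps and two white cartons in the pictures, and no others.

- **Lid:** its top is 51.7 mm above the bench, the same as at the start. Fitted tilt is about 0.1°. The caps were last seen standing upright in the tub just before the lid went back on.
- **Tray:** pushing with 19 N against the back stop moved it no further. Its origin measures about 102 mm into the bay, and it lies within 1 mm of the bay's centre line.
- **Disturbances:** one white carton was knocked aside during the run, so I found it again and picked it from its new place. I saw no grip slackening.
- **Bystanders:** I did not touch the steel cap, the brown carton or anything else on the bench. The last pictures show the ones in view where they were; the brown carton was last measured unmoved before the tray went in.

None of the final checks failed. The only odd reading was a lid radius of 47.5 mm in the last wrist view, instead of 46 mm. I put that down to bay pixels or noise at the edge, because the lid's height and tilt were right.

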